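# Tighten and lock the rotor's castle nut

### The job

Lock the centrifuge rotor onto its spindle. Tighten the castle nut clockwise (seen from above): the first time its slots line up with the spindle's cross slot it is still loose, it comes tight soon after, so turn it that little further to the second line-up and leave it there. Then take the locking key by its end out of the leaning holder and lay it down on the rubber mat, let go, take it again by its grip tab and set it tab-up, centred, fully down in the lined-up slots; do not disturb the other things on the bench.

Things in the scene. Friction and masses are not known exactly. Their poses are not given: they have to be found in the camera images.
- nut (a joint): Turn of the castle nut, rad, growing clockwise seen from above. It starts between 0.1 and 0.75. Its slots line up with the spindle's slot at 1.047 (still loose) and 2.094 (the right place, 0.1 either way); it is tight from 1.75. It stays where it is left; turning takes 0.35 N m at first, 0.5 N m at 2.094. End stop at 2.8; past 2.5 it is overtightened.
- nut_center (a point): Steel castle nut: hexagon 60 mm across flats, 30 mm high, with a 14 mm crown on top cut by six slots 18 mm wide, one over the middle of each flat, floors level with the hexagon's top. Point on the axis, 22 mm above the nut's underside, 26 mm above the rotor's flat top (148 mm across). x turns with the nut, square to a flat and along a slot; z up. Grip it across two flats.
- spindle_slot (a point): Middle of the floor of the cross slot in the dark spindle inside the nut; 96 mm above the bench, level with the floors of the nut's slots. The slot runs along x, 18 mm wide, between two round-topped cheeks 24 mm long and 18 mm high (4 mm above the nut's crown). z up. The grey rotor under it is fixed, a cone 200 mm across at the foot with eight tube holes.
- key_center (a point): Steel key, about 0.28 kg: straight bar 120 x 14 x 14 mm with a grip tab, 36 mm long, 14 mm thick, rising 28 mm from its middle (42 mm high in all). Point at mid length and width, 21 mm above the underside. x along the bar, y across its thickness, z from underside to tab. It starts in the holder, bar 60 degrees from level, tab hidden, 40 mm of the +x end standing out.
- holder: White leaning pocket on a grey foot 150 x 80 mm, fixed; origin under the middle of the foot, z up. The pocket's mouth and the key's upper end point 60 degrees up from level, towards the holder's +x; the key's tab side faces up and back, to -x. Pocket 80 mm deep, 18 x 46 mm inside; draw the key out along its length.
- mat: Black rubber mat, 160 mm in x, 150 mm in y, 3 mm thick, fixed; origin in the middle of its underside. The key is laid down here.
- wrench: Bystander: spanner, 170 mm, lying near the robot.
- bottle: Bystander: amber bottle 64 mm across, 150 mm tall; origin under its foot.
- jar: Bystander: jar 70 mm across, 80 mm tall; origin under its foot.
- plain_nut: Bystander: loose plain hexagon nut without slots, 60 mm across flats, 28 mm high, lying on the bench; origin under its middle.
- rotor_cap: Bystander: grey cap 100 mm across with a knob, 40 mm high; origin under its middle.
- beaker: Bystander: glass beaker 70 mm across, 90 mm tall; origin under its foot.
Mind the look-alikes: they are no part of the job. Leave any green or red look-alike of the part that bears key_center alone.

How it is judged (in metres and radians):
On the way, in this order (a step that is already met when the one before it is completed fails the run):
1. the castle nut is tight, its slots lined up with the spindle's slot at the second line-up (within 0.1 rad), and let go (value of joint nut between 1.994 and 2.194 rad and contact force between the fingers and anything else below 0.2 N), for 0.2 s.
2. the key lies level on the rubber mat, let go and at rest (angle between key_center's own x axis and vertical between 1.42 and 1.72 rad and height (world z) of key_center below 0.035 m and horizontal distance between key_center and mat below 0.09 m and contact force between the fingers and anything else below 0.2 N and linear speed of key below 0.03 m/s), for 0.2 s.
At the end, for the whole second after the job is handed in: The nut stands at the second line-up (within 0.1 rad); the key lies at rest, tab up, in the lined-up slots of nut and spindle: fully down (within 4 mm), upright within 0.12 rad, along the slot within 0.15 rad and centred on the spindle within 15 mm (value of joint nut between 1.994 and 2.194 rad and horizontal distance between key_center and spindle_slot below 0.015 m and z of key_center in the frame of spindle_slot between 0.016 and 0.025 m and angle between the x axis of key_center and the x axis of spindle_slot, either way round below 0.15 rad and angle between key_center's own z axis and vertical below 0.12 rad and linear speed of key below 0.02 m/s); the robot touches nothing.
It fails at once if a bystander was moved more than 40 mm (distance of any of wrench, bottle, jar, plain_nut, rotor_cap, beaker from where it was at the start of the episode above 0.04 m).
It fails at once if the nut was overtightened, far past the second line-up (value of joint nut above 2.5 rad).
It also fails if it takes over 72 s, if anything falls off the work surface, if the arm or the gripper's body presses on something with over 40 N, if the wrist force passes 120 N, or if a joint passes its speed limit or range.

### The arm

A 6-joint arm with a two-finger parallel gripper is mounted at the origin on the work surface. World frame = base frame: x ahead of the robot, y to its left, z up, the work surface at z = 0. Lengths are in m, angles in degrees, forces in N, time in s.
With the tool pointing down it reaches from about 0.25 to 0.725 m from the base axis. Payload 9.7 kg.
Tool frame: the origin (TCP) lies midway between the tips of the shut fingers; the grasp point (between the pads) lies 19 mm behind it (bot.hold_point_z is the distance from the TCP to the grasp point, in m); z points along the fingers, y is the line along which they close (so a half turn about z gives the same grasp; the last joint's range is limited). The gripper opens to 85 mm and grips with 20 to 120 N. Pads are 22 mm wide; open, the fingers measure 114 mm over their backs; the gripper's body (76 mm by 85 mm) begins 54 mm behind the grasp point. The pads swing forward as they close: fully open they stand 13 mm farther back than shut.
Start: joints at [73.167, 4.979, 10.078, 95.1, 0, 90], TCP at [0.159, 0.526, 0.231] pointing down, gripper open.
Joint ranges: [-179.16, 179.16], [-48.56, 103.87], [-65.8, 70.77], [-126.05, 130.52], [-82.76, 87.17], [-180, 180]. Speed limits (degrees/s): [127.2, 127.2, 147.25, 180, 180, 180].

### API

Orientations are given as [roll, pitch, yaw] about the fixed x, y, z axes, in that order (R = Rz(yaw) Ry(pitch) Rx(roll)).
In Python, from workcell import bot gives the robot as it stands.
- The arm moves only by the tool play_rows, never from a script. Its argument "steps" is a list that holds one entry, the list of rows, each a list of 4 numbers: the shift along the tool's x, y, z in m, then the turn about the tool's z in rad. In form: [[[tx, ty, tz, yaw], ...]]. A call has exactly 5 rows; each row shifts and turns the commanded pose from where the row before left it, along the tool's axes as they then stand; what a row does not reach is not made up. A row lasts 1/12 s, in which the tool goes at most 41.7 mm and 7.16 degrees, less where a joint would pass 70% of its speed; a pose out of reach is approached as far as the arm can. A call is refused whole if a number of a shift passes 0.0417 or a number of a turn 0.125, either way. A call with a gripper value outside its range is refused whole. "gripper" is the finger opening in m, from 0 to 0.0854, set as the call begins (left out, the last holds). The fingers move at their own pace and stop on an object; "squeeze" is the grip in N (left out, the last holds). Time passes only in rows, so rows that do not move let the fingers close, or fill a call up. It gives the time, the measured TCP pose, the force, the opening and the grip force at its end, in the units of the state.
- bot.get_obs(): the state, without advancing time (a new reading comes with each control period).
- bot.camera(name): name is "side" or "top"; returns a dict with "img" (384x512x3 uint8, blue, green, red), "vfov" (degrees; the focal length in pixels is half the picture's height over the tangent of half this angle, whatever the lens; pixels are square), "cx", "cy" (the principal point, pixels), "xyz" and "attitude" of the camera in the world. Camera axes: x right, y down, z forward; pixel columns grow to the right and rows downward; lengths in m; the calibration is good to about 2 mm. A picture is of the moment at which its call begins. There is no depth.
- bot.job_done(): hands the job in; it is judged then, once.
The state is a dict: "time": time; "q": joint angles; "qd": joint speeds; "joint_efforts": joint torques, N m; "ee_pos": TCP position; "tcp_rot": TCP orientation; "wrist_force": force on the tool from outside, world axes, zero at the start; "torque": the same for the moment, N m; "opening": finger opening in m; "grasp_force": force on a finger pad.
Only numpy, scipy, OpenCV 4.12 (cv2) and the standard library are available. Lean on these libraries where they do the work, as an engineer would, in place of code of your own. Each camera call takes 0.05 s, during which the arm holds its last target. There are 200 camera calls.

## Working session

There is one attempt and no reset: what is moved stays moved. The work goes in short steps, Python scripts to look and compute and a tool call to move; the robot and the scene stay as the last step left them, time stands still between calls to the robot, and variables do not carry over. Pictures are saved under pics/ and viewed, at most 10 in all, crops included, and the job is handed in when it is done.

Besides the shell and the picture viewer there is one more tool, called after "Request:" as name([rows], argument=value, ...), one row to a line, values as JSON. play_rows: Moves the arm, as the interface text tells. Its arguments: {"type":"object","properties":{"steps":{"type":"array","items":{"type":"array","items":{"type":"array","items":{"type":"number"}}}},"gripper":{"type":"number"},"squeeze":{"type":"number"}},"required":["steps"]}

```bash
ls; mkdir -p pics; cat > h.py <<'E'
import numpy as np, cv2
from scipy.spatial.transform import Rotation as R
from workcell import bot
def cam(n):
    c=bot.camera(n); return c
def KR(c):
    f=c["img"].shape[0]/2/np.tan(np.radians(c["vfov"])/2)
    a=np.array(c["attitude"],float)
    Rm=R.from_euler('xyz',a,degrees=True).as_matrix() if a.shape==(3,) else a
    return f,Rm,np.array(c["xyz"])
def ray(c,u,v):
    f,Rm,p=KR(c); d=Rm@np.array([(u-c["cx"])/f,(v-c["cy"])/f,1]); return p,d
def onz(c,u,v,z):
    p,d=ray(c,u,v); return p+d*(z-p[2])/d[2]
def proj(c,P):
    f,Rm,p=KR(c); q=Rm.T@(np.array(P)-p); return q[0]/q[2]*f+c["cx"],q[1]/q[2]*f+c["cy"]
E
python3 - <<'E'
from h import *
for n in("top","side"):
    c=cam(n); cv2.imwrite(f"pics/{n}0.png",c["img"]); print(n,{k:c[k] for k in c if k!="img"}); np.save(n+"0.npy",c,allow_pickle=True)
print(bot.get_obs())
E
```

```text
pics
top {'vfov': 47.81819518098675, 'cx': 252.3819962736687, 'cy': 194.0113599947129, 'xyz': array([0.26011794, 0.00974673, 1.24194161]), 'attitude': array([-1.68437361e+02, -6.97688943e-02, -9.66705013e+01])}
side {'vfov': 51.99510447805398, 'cx': 250.81745881104845, 'cy': 193.69699530605166, 'xyz': array([ 0.35798999, -1.0111936 ,  0.73709957]), 'attitude': array([-122.33903108,    0.33585753,   -8.46487789])}
{'time': 0.1, 'q': array([7.31685621e+01, 5.00808255e+00, 1.00396301e+01, 9.51011548e+01,
       9.60743734e-04, 8.99985234e+01]), 'qd': array([ 0.01524054, -0.03241667,  0.16062332, -0.1373453 ,  0.01295185,
        0.03298626]), 'joint_efforts': array([ 4.50690486e-04, -5.21563482e+01,  4.65653300e+01,  1.59575668e-02,
        3.46161210e-05, -9.54027854e-06]), 'ee_pos': array([0.15918992, 0.52623529, 0.23065839]), 'tcp_rot': array([-1.79930393e+02, -9.62536854e-04,  1.63170038e+02]), 'wrist_force': array([-0.77258435, -0.57741592,  0.44139652]), 'torque': array([ 0.07937984, -0.05911472,  0.00271169]), 'grasp_force': 0.0, 'opening': 0.08531969742150922}
```

View pics/top0.png

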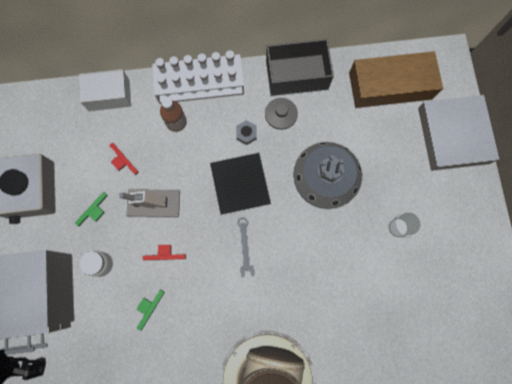

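View pics/side0.png

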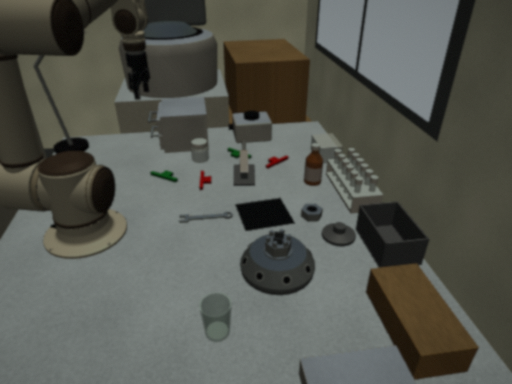

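The top view shows the castle nut on the rotor near (331,168), the mat at (240,183), the holder with the steel key at (150,202), and the loose plain nut at (246,131). There are four look-alike keys: red at (122,158) and (164,255), green at (92,209) and (150,309). The steel/white one in the leaning holder at (135,197) fits the description. The nut with slots on the rotor is the castle nut. Next is an enlarged crop to confirm.

```bash
python3 - <<'E'
from h import *
t=np.load("top0.npy",allow_pickle=True).item()["img"];s=np.load("side0.npy",allow_pickle=True).item()["img"]
def cr(i,u,v,w,h,W,H): return cv2.resize(i[v:v+h,u:u+w],(W,H),interpolation=cv2.INTER_CUBIC)
a=np.hstack([cr(t,305,145,50,37,400,296),cr(t,112,182,80,59,400,296)])
b=np.hstack([cr(s,255,222,50,37,400,296),cr(s,215,135,60,44,400,296)])
m=np.vstack([a,b]).astype(float)*1.6
cv2.imwrite("pics/crop0.png",np.clip(m,0,255).astype(np.uint8))
E
```

```text
(no output)
```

View pics/crop0.png

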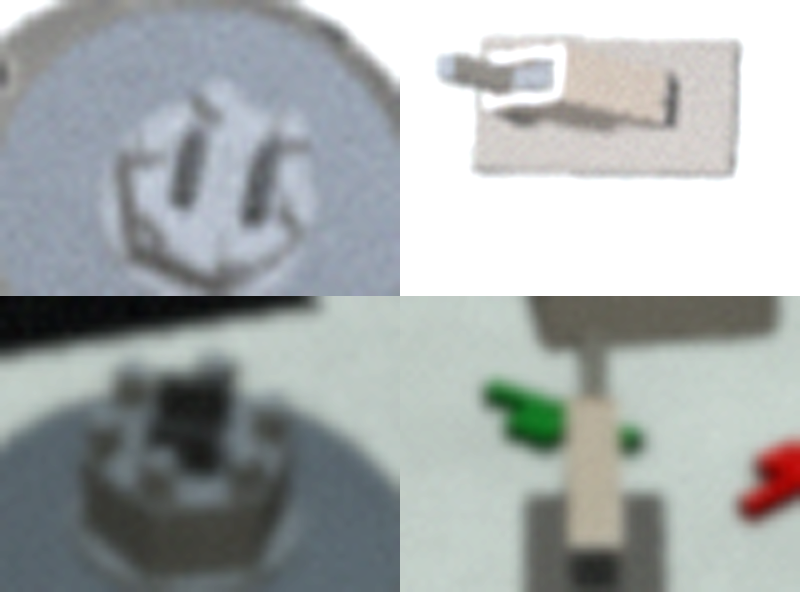

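The crop confirms the castle nut with its slotted crown and the two dark spindle cheeks, at about px (328,166) and (337,169) in the top view. The steel key sits in the white leaning holder with its upper end at about (121,196). Now I'll measure them.

```bash
python3 - <<'E'
from h import *
c=np.load("top0.npy",allow_pickle=True).item();s=np.load("side0.npy",allow_pickle=True).item()
im=c["img"]; g=cv2.cvtColor(im,cv2.COLOR_BGR2GRAY)
# cheeks
u0,v0=305,145; S=8
big=cv2.resize(g[v0:v0+37,u0:u0+50],None,fx=S,fy=S,interpolation=cv2.INTER_CUBIC)
def full(x,y): return (x+.5)/S-.5+u0,(y+.5)/S-.5+v0
for th in(60,68,76):
    m=(big<th).astype(np.uint8); n,l,st,ce=cv2.connectedComponentsWithStats(m)
    for i in range(1,n):
        if 250<st[i,4]<6000:
            ys,xs=np.nonzero(l==i); 
            P=np.array([onz(c,*full(x,y),0.112)[:2] for x,y in zip(xs,ys)])
            w,V=np.linalg.eigh(np.cov(P.T)); d=V[:,1]
            print(th,st[i],ce[i].round(),P.mean(0).round(4),np.degrees(np.arctan2(d[1],d[0])).round(1)%180,(4*np.sqrt(w)).round(4))
# rotor outline, mat, holder
hsv=cv2.cvtColor(im,cv2.COLOR_BGR2HSV)
m=((g<45)).astype(np.uint8); n,l,st,ce=cv2.connectedComponentsWithStats(m)
for i in range(1,n):
    if st[i,4]>1000 and 200<ce[i][0]<280 and 150<ce[i][1]<220:
        ct=max(cv2.findContours((l==i).astype(np.uint8),0,2)[0],key=cv2.contourArea)
        P=np.array([onz(c,*p[0],0.003)[:2] for p in ct],np.float32); print("mat",cv2.minAreaRect(P))
# grey profile
print(g[160:215,150].tolist()); print(g[172,285:370].tolist())
for n,px in dict(bottle=(176,124),jar=(93,263),plain=(246,131),cap=(281,113),beaker=(400,228),wr1=(242,222),wr2=(247,272)).items(): print(n,onz(c,*px,0.0).round(3))
for px in((122,158),(164,255),(92,209),(150,309)): print(onz(c,*px,0.01).round(3))
big=cv2.resize(im[145:182,305:355],None,fx=14,fy=14,interpolation=cv2.INTER_CUBIC)
cv2.imwrite("pics/nut1.png",cv2.convertScaleAbs(big,alpha=1.5))
E
```

```text
60 [247 183  14  37 265] [255. 204.] [ 0.5289 -0.251 ] 164.4 [0.0036 0.0156]
68 [176 139  22  66 823] [186. 172.] [ 0.5423 -0.2297] 161.8 [0.0051 0.0252]
68 [245 150  27  72 947] [258. 189.] [ 0.5339 -0.253 ] 159.7 [0.0055 0.0279]
68 [ 133  247   94   45 1078] [177. 269.] [ 0.5094 -0.2215] 59.8 [0.0052 0.0383]
76 [ 173  134   28   73 1269] [187. 171.] [ 0.5429 -0.2301] 160.7 [0.007  0.0277]
76 [ 244  143   35   81 1474] [260. 185.] [ 0.535  -0.2536] 157.9 [0.0074 0.0316]
76 [ 123  196  112  100 2341] [172. 261.] [ 0.5123 -0.2203] 49.6 [0.0144 0.0519]
mat ((0.5493717789649963, 0.011750414967536926), (0.1491287648677826, 0.14083383977413177), 5.866631507873535)
[172, 171, 171, 176, 176, 177, 172, 176, 174, 173, 177, 176, 176, 174, 177, 178, 178, 177, 178, 178, 173, 170, 176, 173, 175, 176, 176, 175, 171, 154, 136, 130, 129, 129, 123, 128, 126, 128, 126, 127, 129, 126, 124, 106, 89, 82, 89, 99, 118, 128, 129, 130, 132, 129, 134]
[174, 175, 175, 174, 173, 169, 173, 162, 124, 97, 89, 88, 90, 95, 93, 92, 94, 92, 91, 94, 97, 100, 99, 94, 96, 97, 98, 100, 98, 97, 99, 96, 101, 114, 109, 80, 68, 80, 90, 107, 117, 125, 115, 115, 123, 119, 119, 121, 120, 114, 77, 61, 70, 94, 101, 83, 82, 105, 112, 105, 100, 98, 97, 99, 102, 101, 100, 101, 100, 100, 104, 98, 82, 81, 80, 80, 105, 149, 168, 169, 175, 176, 169, 170, 167]
bottle [0.754 0.183 0.   ]
jar [0.366 0.45  0.   ]
plain [ 0.707 -0.025  0.   ]
cap [ 0.752 -0.137  0.   ]
beaker [ 0.364 -0.432  0.   ]
wr1 [0.434 0.018 0.   ]
wr2 [0.291 0.02  0.   ]
[0.663 0.349 0.01 ]
[0.365 0.247 0.01 ]
[0.52  0.443 0.01 ]
[0.222 0.296 0.01 ]
```

View pics/nut1.png

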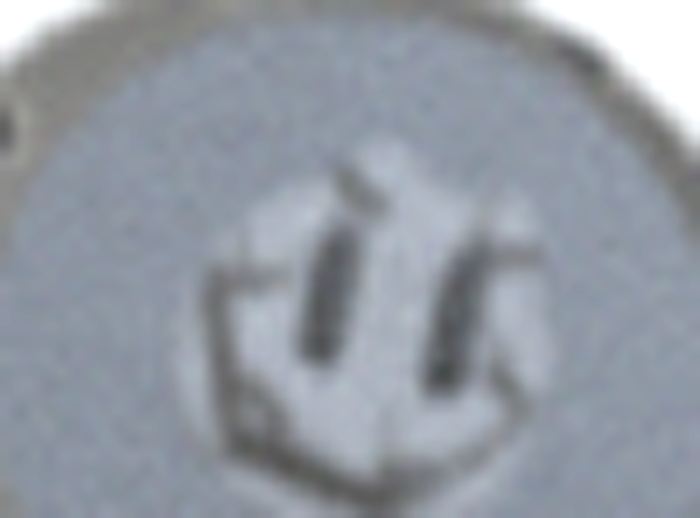

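```bash
python3 - <<'E'
from h import *
from scipy.optimize import least_squares
def fit(P):
    r=least_squares(lambda p:np.hypot(*(P-p[:2]).T)-p[2],[*P.mean(0),.1],loss='soft_l1',f_scale=.001); return r.x.round(4),np.abs(r.fun).mean().round(4)
for nm,box,th in(("top",(285,135,370,215),138),("side",(230,225,325,300),150)):
    c=np.load(nm+"0.npy",allow_pickle=True).item(); g=cv2.cvtColor(c["img"],cv2.COLOR_BGR2GRAY)
    m=np.zeros_like(g); a,b,d,e=box; m[b:e,a:d]=(g[b:e,a:d]<th)
    ct=max(cv2.findContours(m,0,cv2.CHAIN_APPROX_NONE)[0],key=cv2.contourArea)
    Q=ct[:,0,:].astype(float)
    if nm=="side": Q=Q[Q[:,1]>262]
    P=np.array([onz(c,u,v,0.0)[:2] for u,v in Q]); print(nm,fit(P),len(P))
    C=[.538,-.241]
    for z in(.062,.096,.114): print(z,np.round(proj(c,[*C,z]),1))
# flat-top edge in top view: radial profile gradient about projected centre
c=np.load("top0.npy",allow_pickle=True).item(); g=cv2.GaussianBlur(cv2.cvtColor(c["img"],cv2.COLOR_BGR2GRAY),(0,0),1).astype(np.float32)
C=np.array([.538,-.241]);
E=[]
for a in np.arange(0,360,4):
    rr=np.arange(.064,.086,.0005); pts=[proj(c,[*(C+r*np.array([np.cos(np.radians(a)),np.sin(np.radians(a))])),.062]) for r in rr]
    v=cv2.remap(g,np.array([[p[0] for p in pts]],np.float32),np.array([[p[1] for p in pts]],np.float32),1)[0]
    k=np.argmax(np.abs(np.gradient(v))); E.append((a,rr[k],np.gradient(v)[k]))
    
P=np.array([C+r*np.array([np.cos(np.radians(a)),np.sin(np.radians(a))]) for a,r,_ in E]); print(fit(P))
print([(int(a),round(r*1e3),round(float(q),1)) for a,r,q in E][::4])
E
```

```text
top (array([ 0.5449, -0.2479,  0.101 ]), np.float64(0.0008)) 190
0.062 [329.  171.8]
0.096 [331.2 168.7]
0.114 [332.4 167. ]
side (array([ 0.5386, -0.2363,  0.1306]), np.float64(0.0111)) 167
0.062 [277.1 250.6]
0.096 [277.5 240.4]
0.114 [277.7 234.9]
(array([ 0.5446, -0.2446,  0.0784]), np.float64(0.0037))
[(0, 86, 1.6), (16, 86, 1.1), (32, 77, -0.7), (48, 84, -2.9), (64, 72, -0.4), (80, 72, -0.4), (96, 82, -3.0), (112, 68, -0.4), (128, 70, -0.5), (144, 86, -1.6), (160, 72, -0.7), (176, 85, -0.7), (192, 73, -0.7), (208, 73, -1.0), (224, 86, -2.0), (240, 77, -1.3), (256, 77, -1.4), (272, 80, -1.6), (288, 85, 2.3), (304, 86, 5.4), (320, 86, 3.7), (336, 85, 3.0), (352, 86, 3.3)]
```

```bash
python3 - <<'E'
from h import *
t=np.load("top0.npy",allow_pickle=True).item(); s=np.load("side0.npy",allow_pickle=True).item()
for C in([.538,-.241],[.545,-.248],[.541,-.244]):
  print(C,"side",[np.round(proj(s,[*C,z]),1).tolist() for z in(0,.062,.096,.11)],"top",[np.round(proj(t,[*C,z]),1).tolist() for z in(0,.062,.096,.11)])
g=cv2.cvtColor(s["img"],cv2.COLOR_BGR2GRAY)
for v in range(256,296,3):
    r=g[v,225:330].astype(int); d=np.diff(r); print(v,225+np.argmin(d[:50]),225+50+np.argmax(d[50:]),end="; ")
print(g[255:300,278].tolist())
m=(g[225:250,262:296]); print(m.tolist()[6:22])
E
```

```text
[0.538, -0.241] side [[276.4, 268.3], [277.1, 250.6], [277.5, 240.4], [277.7, 236.1]] top [[325.3, 177.1], [329.0, 171.8], [331.2, 168.7], [332.1, 167.4]]
[0.545, -0.248] side [[279.5, 269.8], [280.3, 252.1], [280.8, 241.8], [281.0, 237.5]] top [[327.3, 174.5], [331.1, 169.1], [333.3, 166.0], [334.2, 164.6]]
[0.541, -0.244] side [[277.8, 268.9], [278.5, 251.2], [278.9, 241.0], [279.1, 236.7]] top [[326.2, 176.0], [329.9, 170.7], [332.1, 167.5], [333.0, 166.2]]
256 241 312; 259 240 313; 262 239 314; 265 239 314; 268 240 314; 271 240 313; 274 241 312; 277 242 311; 280 244 310; 283 247 308; 286 251 305; 289 254 300; 292 260 296; 295 268 282; [41, 47, 61, 66, 61, 58, 60, 62, 64, 62, 65, 62, 64, 64, 65, 62, 59, 56, 56, 56, 56, 55, 56, 54, 55, 54, 55, 53, 54, 53, 53, 54, 55, 51, 45, 37, 31, 28, 30, 49, 83, 107, 117, 117, 117]
[[124, 123, 125, 124, 124, 120, 111, 94, 82, 78, 82, 88, 88, 85, 82, 84, 81, 71, 63, 59, 58, 63, 84, 106, 119, 122, 124, 124, 125, 126, 125, 125, 122, 121], [124, 123, 124, 123, 121, 116, 105, 83, 64, 60, 63, 69, 66, 54, 49, 50, 51, 46, 42, 39, 42, 52, 82, 106, 118, 1
[... 1314 characters left out ...]
, 63, 62], [60, 59, 58, 53, 49, 47, 55, 65, 71, 70, 64, 64, 67, 66, 56, 37, 24, 18, 18, 24, 36, 50, 62, 65, 60, 61, 65, 64, 55, 53, 58, 61, 62, 62], [61, 58, 55, 46, 46, 50, 60, 70, 74, 69, 60, 57, 60, 61, 55, 44, 32, 27, 26, 29, 42, 46, 51, 53, 50, 50, 61, 58, 50, 52, 58, 60, 63, 61], [60, 60, 55, 45, 41, 46, 57, 66, 72, 68, 56, 48, 48, 52, 54, 53, 51, 48, 46, 48, 53, 50, 46, 43, 42, 45, 51, 50, 44, 52, 59, 61, 61, 61], [60, 60, 56, 47, 39, 41, 46, 57, 64, 62, 51, 44, 43, 45, 54, 63, 67, 67, 66, 68, 67, 58, 48, 43, 43, 45, 45, 42, 41, 51, 60, 61, 62, 63], [61, 59, 58, 48, 38, 36, 38, 45, 50, 52, 51, 44, 44, 47, 54, 66, 72, 75, 77, 75, 71, 61, 50, 47, 46, 46, 43, 37, 42, 52, 60, 61, 62, 63]]
```

```bash
python3 - <<'E'
from h import *
t=np.load("top0.npy",allow_pickle=True).item(); s=np.load("side0.npy",allow_pickle=True).item()
A=lambda P,C:(np.degrees(np.arctan2(P[1]-C[1],P[0]-C[0])).round(1),(1e3*np.hypot(P[0]-C[0],P[1]-C[1])).round(1))
C=[.540,-.243]
for x,y in((120,254),(262,278),(82,185),(298,190)): P=onz(s,x/8-.44+255,y/8-.44+222,.066); print("s",P.round(4),A(P,C))
for x,y in((228,448),(378,503),(200,275),(530,405)): P=onz(t,x/14-.46+305,y/14-.46+145,.066); print("t",P.round(4),A(P,C),A(onz(t,x/14-.46+305,y/14-.46+145,.096),C))
big=cv2.resize(s["img"][225:263,255:305],None,fx=14,fy=14,interpolation=cv2.INTER_CUBIC)
cv2.imwrite("pics/nut2.png",cv2.convertScaleAbs(big,alpha=2.2))
E
```

```text
s [ 0.5156 -0.253   0.066 ] (np.float64(-157.7), np.float64(26.4))
s [ 0.558  -0.2713  0.066 ] (np.float64(-57.5), np.float64(33.6))
s [ 0.5096 -0.2173  0.066 ] (np.float64(139.8), np.float64(39.8))
s [ 0.5795 -0.2308  0.066 ] (np.float64(17.2), np.float64(41.3))
t [ 0.5262 -0.2154  0.066 ] (np.float64(116.5), np.float64(30.8)) (np.float64(121.7), np.float64(39.1))
t [ 0.5116 -0.2435  0.066 ] (np.float64(-179.1), np.float64(28.4)) (np.float64(170.2), np.float64(35.3))
t [ 0.5623 -0.2151  0.066 ] (np.float64(51.4), np.float64(35.7)) (np.float64(66.6), np.float64(36.6))
t [ 0.528  -0.2767  0.066 ] (np.float64(-109.6), np.float64(35.8)) (np.float64(-125.5), np.float64(32.4))
```

View pics/nut2.png

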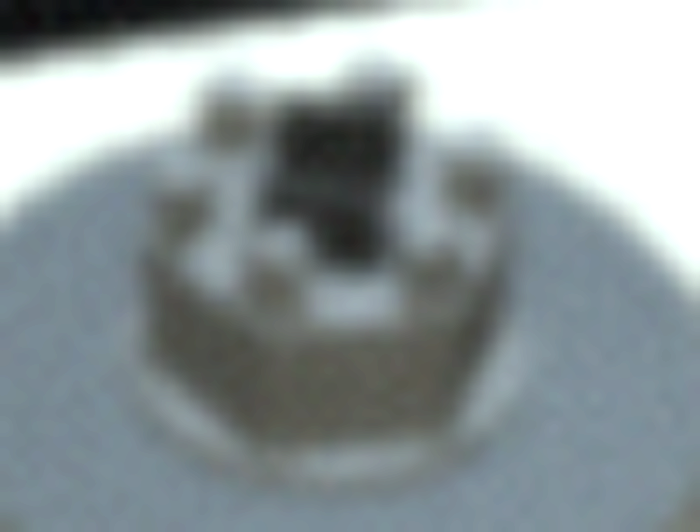

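```bash
python3 - <<'E'
from h import *
s=np.load("side0.npy",allow_pickle=True).item()
pts=[(228,98),(378,75),(475,170),(435,262),(278,262),(182,198)]
P=np.array([onz(s,x/14-.46+255,y/14-.46+225,.108)[:2] for x,y in pts]); c=P.mean(0); print(c)
d=P-c; a=np.degrees(np.arctan2(*d.T[::-1])); print(a.round(1),(a%60).round(1),np.hypot(*d.T).round(4))
P=np.array([onz(s,x/14-.46+255,y/14-.46+225,.066)[:2] for x,y in ((248,437),(452,428))]); e=P[1]-P[0];print(P,np.hypot(*e),np.degrees(np.arctan2(e[1],e[0])))
E
```

```text
[ 0.53862027 -0.24280381]
[ 118.4   61.6   -5.   -63.  -121.9 -175.8] [58.4  1.6 55.  57.  58.1  4.2] [0.029  0.0318 0.0267 0.03   0.0264 0.0276]
[[ 0.52058232 -0.26334454]
 [ 0.55782175 -0.26665328]] 0.037386128128742716 -5.077426538968671
```

```bash
python3 - <<'E'
from h import *
t=np.load("top0.npy",allow_pickle=True).item(); s=np.load("side0.npy",allow_pickle=True).item()
for z in(0.01,):
    P=np.array([onz(t,u,v,z)[:2] for u,v in((128.2,189.5),(180,189.9),(179,217.4),(127,216.2))]); c=P.mean(0)
    print(P.round(4).tolist(),c); 
    for i in range(4): e=P[(i+1)%4]-P[i]; print(np.hypot(*e).round(4),np.degrees(np.arctan2(e[1],e[0])).round(1))
P=np.array([onz(s,u/6.667-.4+215,v/6.667-.4+135,.01)[:2] for u,v in((125,199),(264,199))]); print(P)
def tri(a,b):
    p,d=ray(t,*a);q,e=ray(s,*b); k=np.linalg.lstsq(np.c_[d,-e],q-p,rcond=None)[0]; A=p+k[0]*d;B=q+k[1]*e; return (A+B)/2,np.linalg.norm(A-B)
print("end",tri((121.4,195.5),(243.6,142.9)))
print("mouth",tri((134,197),(243.6,150.)))
u=[];
tb=cv2.resize(t["img"][184:212,112:152],None,fx=10,fy=10,interpolation=cv2.INTER_CUBIC)
sb=cv2.resize(s["img"][137:165,224:264],None,fx=10,fy=10,interpolation=cv2.INTER_CUBIC)
cv2.imwrite("pics/key1.png",np.hstack([tb,cv2.convertScaleAbs(sb,alpha=1.8)]))
E
```

```text
[[0.5655, 0.3362], [0.5468, 0.1867], [0.4666, 0.1962], [0.4874, 0.3442]] [0.51657435 0.26583003]
0.1507 -97.1
0.0807 173.2
0.1495 82.0
0.0785 -5.9
[[0.48679994 0.34771631]
 [0.56736807 0.33481988]]
end (array([0.5266256 , 0.32923068, 0.10790064]), np.float64(0.0005486517861893859))
mouth (array([0.52229044, 0.29989389, 0.0928365 ]), np.float64(0.00014879643679673756))
```

View pics/key1.png

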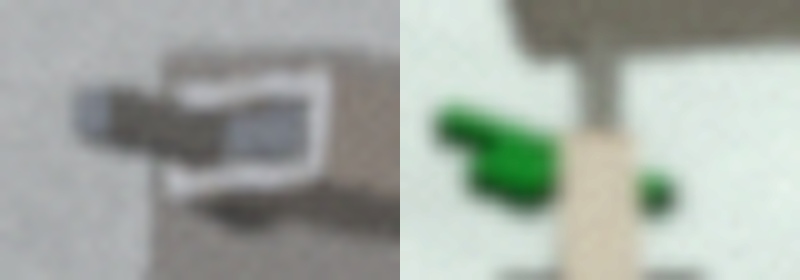

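Request:
play_rows([
  [[0,0,-0.02,0.12],[0,0,-0.02,0.12],[0,0,0,0.12],[0,0,0,0.12],[0,0,0,0.12]],
], gripper=0.085)

```text
time: 0.52
ee_pos: [0.1593, 0.5265, 0.2713]
tcp_rot: [-180.0, 0.0, 128.4]
wrist_force: [-0.1, 0.0, 0.0]
opening: 0.0847
grasp_force: 0.0
```

The crop shows the key's upper end face at (92,112) in the left half, which is top px (120.8,194.8). The bar in the side view is at u≈243.7. The holder's +x azimuth is about 82.5°. Nut first: centre about (0.5385,-0.242), flat normals at about 28° mod 60°, spindle slot at about -20°.

Request:
play_rows([
  [[-0.0335,-0.0072,0,0],[-0.0335,-0.0072,0,0],[-0.0335,-0.0072,0,0],[-0.0335,-0.0072,0,0],[-0.0335,-0.0072,0,0]],
])

```text
time: 0.93
ee_pos: [0.2364, 0.3718, 0.2709]
tcp_rot: [-180.0, 0.0, 128.8]
wrist_force: [1.1, 0.5, -0.4]
opening: 0.0849
grasp_force: 0.0
```

Request:
play_rows([
  [[-0.0335,-0.0072,0,0],[-0.0335,-0.0072,0,0],[-0.0335,-0.0072,0,0],[-0.0335,-0.0072,0,0],[-0.0335,-0.0072,0,0]],
])

```text
time: 1.35
ee_pos: [0.3132, 0.2186, 0.2711]
tcp_rot: [180.0, 0.0, 128.8]
wrist_force: [-0.2, 0.3, -0.5]
opening: 0.085
grasp_force: 0.0
```

Request:
play_rows([
  [[-0.0335,-0.0072,0,0],[-0.0335,-0.0072,0,0],[-0.0335,-0.0072,0,0],[-0.0335,-0.0072,0,0],[-0.0335,-0.0072,0,0]],
])

```text
time: 1.77
ee_pos: [0.3902, 0.0654, 0.2712]
tcp_rot: [180.0, -0.0, 128.8]
wrist_force: [-0.1, -0.2, 0.1]
opening: 0.0851
grasp_force: 0.0
```

Request:
play_rows([
  [[-0.0335,-0.0072,0,0],[-0.0335,-0.0072,0,0],[-0.0335,-0.0072,0,0],[-0.0335,-0.0072,0,0],[-0.0335,-0.0072,0,0]],
])

```text
time: 2.18
ee_pos: [0.4671, -0.0878, 0.271]
tcp_rot: [-180.0, -0.0, 128.8]
wrist_force: [0.7, 1.3, 0.5]
opening: 0.0848
grasp_force: 0.0
```

Request:
play_rows([
  [[-0.0335,-0.0072,0,0],[-0.0335,-0.0072,0,0],[-0.0335,-0.0072,0,0],[-0.0335,-0.0072,0,0.09],[0,0,0,0.09]],
])

```text
time: 2.6
ee_pos: [0.5297, -0.2129, 0.2685]
tcp_rot: [-179.9, -0.1, 118.1]
wrist_force: [1.1, -0.3, -0.7]
opening: 0.0851
grasp_force: 0.0
```

```bash
cat >> h.py <<'E'
def to(x,y,z,yaw=None):
    o=bot.get_obs(); p=o["ee_pos"]; a=np.radians(o["tcp_rot"][2]); d=np.array([x,y,z])-p
    print("t",round(o["time"],2),"pos",p.round(4),"yaw",o["tcp_rot"][2].round(2),"q",o["q"].round(1),"F",o["wrist_force"].round(1),"M",o["torque"].round(2),"op",round(o["opening"],4),"gf",round(o["grasp_force"],1))
    print("tool shift",(np.cos(a)*d[0]+np.sin(a)*d[1]).round(4),(np.sin(a)*d[0]-np.cos(a)*d[1]).round(4),(-d[2]).round(4),"" if yaw is None else "turn %.3f"%-((np.radians(yaw)-a+np.pi)%(2*np.pi)-np.pi))
E
python3 -c "
from h import *
to(.5385,-.242,.068,118)
print(bot.hold_point_z)"
```

```text
t 2.6 pos [ 0.5297 -0.2129  0.2685] yaw 118.08 q [-21.9   9.1  18.8  99.9  -0.1  40.1] F [ 1.1 -0.3 -0.7] M [-0.03 -0.02 -0.05] op 0.0851 gf 0.0
tool shift -0.0298 -0.006 0.2005 turn 0.001
0.0187
```

Request:
play_rows([
  [[-0.0298,-0.006,0.0,0],[0,0,0.035,0],[0,0,0.035,0],[0,0,0.035,0],[0,0,0.035,0]],
])

```text
time: 3.02
ee_pos: [0.5369, -0.2377, 0.1292]
tcp_rot: [-180.0, -0.0, 118.5]
wrist_force: [0.4, 0.5, 0.4]
opening: 0.0851
grasp_force: 0.0
```

Request:
play_rows([
  [[0,0,0.02,0],[0,0,0.02,0],[0,0,0.015,0],[0,0,0.011,0],[0,0,0,0]],
])

```text
time: 3.43
ee_pos: [0.5359, -0.237, 0.0625]
tcp_rot: [-179.9, -0.2, 118.5]
wrist_force: [0.3, -0.3, -0.4]
opening: 0.0848
grasp_force: 0.0
```

Request:
play_rows([
  [[0,0,0,0],[0,0,0,0],[0,0,0,0],[0,0,0,0],[0,0,0,0]],
], gripper=0.05, squeeze=20)

```text
time: 3.85
ee_pos: [0.5375, -0.238, 0.0667]
tcp_rot: [180.0, 0.1, 118.5]
wrist_force: [-3.8, -0.8, 7.0]
opening: 0.0595
grasp_force: 24.1
```

```bash
python3 -c "
from h import *
to(.5385,-.242,.062,118)"
```

```text
t 3.85 pos [ 0.5375 -0.238   0.0667] yaw 118.48 q [-23.9  10.   -2.6  77.3  -0.   37.7] F [-3.8 -0.8  7. ] M [-0.29  0.8   0.25] op 0.0595 gf 24.1
tool shift -0.004 -0.001 0.0047 turn 0.008
```

Request:
play_rows([
  [[0,0,0,0],[-0.002,0,-0.002,0],[-0.002,0,-0.001,0],[0,0,0,0],[0,0,0,0]],
], gripper=0.07)

```text
time: 4.27
ee_pos: [0.5393, -0.2412, 0.0683]
tcp_rot: [180.0, 0.0, 118.5]
wrist_force: [-0.2, 0.2, -0.1]
opening: 0.0702
grasp_force: 0.0
```

Request:
play_rows([
  [[0,0,0,0],[0,0,0,0],[0,0,0,0],[0,0,0,0],[0,0,0,0]],
], gripper=0.045, squeeze=80)

```text
time: 4.68
ee_pos: [0.5391, -0.2411, 0.0687]
tcp_rot: [180.0, 0.0, 118.5]
wrist_force: [-1.3, 0.3, 6.0]
opening: 0.0586
grasp_force: 90.5
```

```bash
python3 -c "
from h import *
to(.5385,-.242,.066,118)"
```

```text
t 4.68 pos [ 0.5391 -0.2411  0.0687] yaw 118.49 q [-24.1  10.4  -1.9  77.7  -0.   37.4] F [-1.3  0.3  6. ] M [0.09 0.36 0.25] op 0.0586 gf 90.5
tool shift -0.0005 -0.001 0.0027 turn 0.008
```

Request:
play_rows([
  [[0,0,0,0.06],[0,0,0,0.08],[0,0,0,0.08],[0,0,0,0.08],[0,0,0,0.08]],
], squeeze=110)

```text
time: 5.1
ee_pos: [0.5398, -0.2409, 0.0689]
tcp_rot: [179.9, 0.0, 96.5]
wrist_force: [3.0, 1.6, 4.9]
opening: 0.0581
grasp_force: 116.8
```

```bash
python3 -c "
from h import *
to(.5385,-.242,.066,10)"
```

```text
t 5.1 pos [ 0.5398 -0.2409  0.0689] yaw 96.52 q [-24.1  10.4  -1.9  77.6   0.   59.4] F [3.  1.6 4.9] M [ 0.29 -0.06  0.41] op 0.0581 gf 116.8
tool shift -0.001 -0.0014 0.0029 turn 1.510
```

Request:
play_rows([
  [[0,0,0,0.08],[0,0,0,0.08],[0,0,0,0.08],[0,0,0,0.08],[0,0,0,0.08]],
])

```text
time: 5.52
ee_pos: [0.5405, -0.2409, 0.0689]
tcp_rot: [179.8, -0.0, 73.6]
wrist_force: [7.1, 1.0, 3.2]
opening: 0.058
grasp_force: 116.6
```

Request:
play_rows([
  [[0,0,0,0.08],[0,0,0,0.08],[0,0,0,0.08],[0,0,0,0.08],[0,0,0,0.08]],
])

```text
time: 5.93
ee_pos: [0.5411, -0.2412, 0.0689]
tcp_rot: [179.8, -0.1, 50.7]
wrist_force: [10.6, -2.3, 0.6]
opening: 0.0579
grasp_force: 116.9
```

Request:
play_rows([
  [[0,0,0,0.08],[0,0,0,0.08],[0,0,0,0.08],[0,0,0,0.08],[0,0,0,0.06]],
])

```text
time: 6.35
ee_pos: [0.5416, -0.2417, 0.0689]
tcp_rot: [179.8, -0.2, 28.9]
wrist_force: [12.6, -5.3, -2.3]
opening: 0.0582
grasp_force: 117.3
```

```bash
python3 -c "
from h import *
to(.5385,-.242,.066,10)"
```

```text
t 6.35 pos [ 0.5416 -0.2417  0.0689] yaw 28.9 q [-24.1  10.4  -1.8  77.4   0.  127. ] F [12.6 -5.3 -2.3] M [-0.38 -1.92  0.52] op 0.0582 gf 117.3
tool shift -0.0029 -0.0013 0.0029 turn 0.330
```

Request:
play_rows([
  [[0,0,0,0.08],[0,0,0,0.08],[0,0,0,0.08],[0,0,0,0.07],[0,0,0,0.01]],
])

```text
time: 6.77
ee_pos: [0.5419, -0.2423, 0.0689]
tcp_rot: [179.8, -0.3, 10.5]
wrist_force: [13.7, -7.4, -2.4]
opening: 0.058
grasp_force: 117.6
```

Request:
play_rows([
  [[0,0,0,0],[0,0,0,0],[0,0,0,0],[0,0,0,0],[0,0,0,0]],
])

```text
time: 7.18
ee_pos: [0.5418, -0.2423, 0.0689]
tcp_rot: [179.8, -0.3, 10.7]
wrist_force: [13.7, -7.9, -2.8]
opening: 0.0581
grasp_force: 117.5
```

```bash
python3 -c "
from h import *
to(.5385,-.242,.066,10)"
```

```text
t 7.18 pos [ 0.5418 -0.2423  0.0689] yaw 10.73 q [-24.1  10.5  -1.8  77.4   0.  145.2] F [13.7 -7.9 -2.8] M [-0.7  -2.3  -0.17] op 0.0581 gf 117.5
tool shift -0.0032 -0.0009 0.0029 turn 0.013
```

Request:
play_rows([
  [[0,0,0,0],[0,0,0,0],[0,0,0,0],[0,0,0,0],[0,0,0,0]],
], gripper=0.085)

```text
time: 7.6
ee_pos: [0.539, -0.241, 0.0683]
tcp_rot: [-180.0, 0.0, 10.8]
wrist_force: [0.4, 0.1, 0.3]
opening: 0.0847
grasp_force: 0.0
```

Request:
play_rows([
  [[0,0,-0.02,0],[0,0,-0.035,0],[0,0,-0.04,0],[0,0,-0.04,-0.12],[0,0,-0.04,-0.12]],
], squeeze=60)

```text
time: 8.02
ee_pos: [0.5386, -0.2408, 0.2452]
tcp_rot: [180.0, -0.0, 24.8]
wrist_force: [-0.1, -0.9, 1.0]
opening: 0.0849
grasp_force: 0.0
```

Request:
play_rows([
  [[0,0,-0.02,-0.12],[0,0,0,-0.12],[0,0,0,-0.12],[0,0,0,-0.12],[0,0,0,-0.12]],
])

```text
time: 8.43
ee_pos: [0.5391, -0.241, 0.2635]
tcp_rot: [180.0, -0.0, 59.2]
wrist_force: [0.4, 0.0, -0.6]
opening: 0.0848
grasp_force: 0.0
```

Request:
play_rows([
  [[0,0,0,-0.12],[0,0,0,-0.12],[0,0,0,-0.12],[0,0,0,-0.05],[0,0,0,0]],
])

```text
time: 8.85
ee_pos: [0.539, -0.241, 0.2633]
tcp_rot: [180.0, -0.0, 82.5]
wrist_force: [-0.6, 0.5, -0.1]
opening: 0.0849
grasp_force: 0.0
```

```bash
python3 -c "
from h import *
to(.525,.322,.2,82.5)"
```

```text
t 8.85 pos [ 0.539  -0.241   0.2633] yaw 82.51 q [-24.1  11.6  21.1  99.5   0.   73.4] F [-0.6  0.5 -0.1] M [-0.03 -0.03 -0.03] op 0.0849 gf 0.0
tool shift 0.5564 -0.0873 0.0633 turn 0.000
```

Request:
play_rows([
  [[0.0371,-0.0058,0,0],[0.0371,-0.0058,0,0],[0.0371,-0.0058,0,0],[0.0371,-0.0058,0,0],[0.0371,-0.0058,0,0]],
])

```text
time: 9.27
ee_pos: [0.5345, -0.0518, 0.2634]
tcp_rot: [180.0, -0.0, 82.2]
wrist_force: [-0.1, -0.5, -0.1]
opening: 0.0851
grasp_force: 0.0
```

Request:
play_rows([
  [[0.0371,-0.0058,0,0],[0.0371,-0.0058,0,0],[0.0371,-0.0058,0,0],[0.0371,-0.0058,0,0],[0.0371,-0.0058,0,0]],
])

```text
time: 9.68
ee_pos: [0.5303, 0.1362, 0.2635]
tcp_rot: [180.0, -0.0, 82.2]
wrist_force: [1.6, -0.2, 0.3]
opening: 0.0852
grasp_force: 0.0
```

```bash
python3 - <<'E'
from h import *
C=[.540,-.2427]
out=[]
for n in("top","side"):
    c=cam(n); np.save(n+"1.npy",c,allow_pickle=True)
    u,v=[int(round(k)) for k in proj(c,[*C,.1])]
    out.append(cv2.convertScaleAbs(cv2.resize(c["img"][v-16:v+20,u-20:u+20],None,fx=10,fy=10,interpolation=cv2.INTER_CUBIC),alpha=1.7)); print(n,u-20,v-16)
cv2.imwrite("pics/nut3.png",np.hstack(out))
to(.525,.322,.2,82.5)
E
```

```text
top 312 152
side 258 224
t 9.78 pos [0.5302 0.1388 0.263 ] yaw 82.53 q [1.460e+01 5.600e+00 1.430e+01 9.870e+01 1.000e-01 1.121e+02] F [ 0.2 -0.7  0.1] M [-0.04 -0.    0.04] op 0.0846 gf 0.0
tool shift 0.181 -0.029 0.063 turn 0.000
```

View pics/nut3.png

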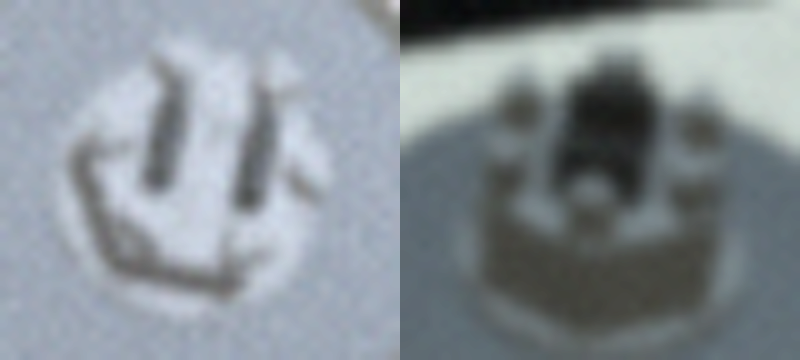

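```bash
python3 - <<'E'
from h import *
t=np.load("top1.npy",allow_pickle=True).item(); s=np.load("side1.npy",allow_pickle=True).item()
T=lambda x,y,z: onz(t,x/10-.45+312,y/10-.45+152,z)[:2]
Sd=lambda x,y,z: onz(s,(x-400)/10-.45+258,y/10-.45+224,z)[:2]
az=lambda e:np.degrees(np.arctan2(e[1],e[0])).round(1)
print("flat edge top view",az(T(232,294,.066)-T(105,268,.066))%180, "left edge",az(T(105,268,.066)-T(75,150,.066))%180)
P=np.array([Sd(*p,.108) for p in((520,92),(700,112),(690,183),(590,200),(505,163))]); 
C=np.array([.540,-.2427])
for c in(C,C+[-.0015,0]): a=[az(p-c) for p in P]; print(a,[round(x%60,1) for x in a])
print("bottom edges",az(Sd(590,332,.066)-Sd(480,285,.066)),az(Sd(712,302,.066)-Sd(590,332,.066)))
# cheeks by dark threshold
for nm,c,o,z in(("t",t,(312,152),.112),):
    g=cv2.resize(cv2.cvtColor(c["img"],6)[o[1]:o[1]+36,o[0]:o[0]+40],None,fx=10,fy=10,interpolation=cv2.INTER_CUBIC)
    for th in(62,68,74):
        n,l,st,ce=cv2.connectedComponentsWithStats((g<th).astype(np.uint8))
        for i in range(1,n):
            if st[i,4]>400 and ce[i][1]<200:
                ys,xs=np.nonzero(l==i); Q=np.array([T(x,y,z) for x,y in zip(xs,ys)]); w,V=np.linalg.eigh(np.cov(Q.T)); print(th,Q.mean(0).round(4),az(V[:,1])%180,st[i,4])
E
```

```text
flat edge top view 71.4 left edge 5.5
[np.float64(132.8), np.float64(12.9), np.float64(-54.2), np.float64(-112.8), np.float64(-166.4)] [np.float64(12.8), np.float64(12.9), np.float64(5.8), np.float64(7.2), np.float64(13.6)]
[np.float64(130.5), np.float64(12.2), np.float64(-51.7), np.float64(-109.8), np.float64(-165.6)] [np.float64(10.5), np.float64(12.2), np.float64(8.3), np.float64(10.2), np.float64(14.4)]
bottom edges -42.2 11.0
62 [ 0.5302 -0.2513] 163.1 610
68 [ 0.5428 -0.2299] 159.6 1342
68 [ 0.5341 -0.253 ] 159.4 1443
74 [ 0.5436 -0.2303] 159.6 1990
74 [ 0.535  -0.2535] 159.4 2091
```

Nut slots are at 40.6° mod 60 and the spindle at -20°, so they're aligned at the second line-up. Next is the key.

Request:
play_rows([
  [[0.0362,-0.0059,0,0],[0.0362,-0.0059,0,0],[0.0362,-0.0059,0,0],[0.0362,-0.0059,0,0],[0.0362,-0.0059,0,0]],
])

```text
time: 10.2
ee_pos: [0.5254, 0.3188, 0.2635]
tcp_rot: [180.0, -0.0, 82.2]
wrist_force: [0.4, -0.5, 1.0]
opening: 0.085
grasp_force: 0.0
```

Request:
play_rows([
  [[0,0,0.035,0],[0,0,0.035,0],[0,0,0.035,0],[0,0,0,0],[0,0,0,0]],
])

```text
time: 10.62
ee_pos: [0.5248, 0.3167, 0.1573]
tcp_rot: [-179.8, 0.1, 82.3]
wrist_force: [0.2, 0.0, -0.3]
opening: 0.0855
grasp_force: 0.0
```

```bash
python3 - <<'E'
from h import *
t=np.load("top0.npy",allow_pickle=True).item(); s=np.load("side0.npy",allow_pickle=True).item()
def tri(a,b):
    p,d=ray(t,*a);q,e=ray(s,*b); k=np.linalg.lstsq(np.c_[d,-e],q-p,rcond=None)[0]; A=p+k[0]*d;B=q+k[1]*e; return ((A+B)/2).round(4),np.linalg.norm(A-B).round(4)
for b in((243.7,141.),(243.7,142.),(243.7,143.)): print(tri((120.75,194.75),b))
to(.5255,.3223,.087,82.5)
E
```

```text
(array([0.527 , 0.3286, 0.1159]), np.float64(0.0005))
(array([0.5276, 0.3298, 0.1114]), np.float64(0.0015))
(array([0.5282, 0.3311, 0.1068]), np.float64(0.0024))
t 10.62 pos [0.5248 0.3167 0.1573] yaw 82.29 q [ 31.1  13.   11.   88.1  -0.  128.8] F [ 0.2  0.  -0.3] M [ 0.    0.03 -0.01] op 0.0855 gf 0.0
tool shift 0.0057 -0.0 0.0703 turn -0.004
```

Request:
play_rows([
  [[0.0055,0.0,0.01,0],[0,0,0.02,0],[0,0,0.02,0],[0,0,0.018,0],[0,0,0,0]],
])

```text
time: 11.03
ee_pos: [0.5263, 0.323, 0.0891]
tcp_rot: [-179.9, 0.0, 82.3]
wrist_force: [-0.3, -0.6, -1.0]
opening: 0.0849
grasp_force: 0.0
```

Request:
play_rows([
  [[0,0,0,0],[0,0,0,0],[0,0,0,0],[0,0,0,0],[0,0,0,0]],
], gripper=0.005, squeeze=25)

```text
time: 11.45
ee_pos: [0.5268, 0.3234, 0.0914]
tcp_rot: [179.9, -0.1, 82.4]
wrist_force: [-0.5, 0.3, -0.2]
opening: 0.0252
grasp_force: 0.0
```

Request:
play_rows([
  [[0,0,0,0],[0,0,0,0],[0,0,0,0],[0,0,0,0],[0,0,0,0]],
])

```text
time: 11.87
ee_pos: [0.5265, 0.3233, 0.0911]
tcp_rot: [180.0, -0.0, 82.4]
wrist_force: [0.1, 0.7, 5.0]
opening: 0.0131
grasp_force: 28.0
```

```bash
python3 - <<'E'
from h import *
to(.5255,.3223,.089,82.5)
E
```

```text
t 11.87 pos [0.5265 0.3233 0.0911] yaw 82.38 q [ 31.6  13.7   4.5  80.7   0.  129.2] F [0.1 0.7 5. ] M [ 0.03  0.25 -0.09] op 0.0131 gf 28.0
tool shift -0.0012 -0.0008 0.0021 turn -0.002
```

Request:
play_rows([
  [[0,0,0,0],[0.003,0,-0.0052,0],[0.005,0,-0.0087,0],[0.005,0,-0.0087,0],[0.005,0,-0.0087,0]],
], squeeze=70)

```text
time: 12.28
ee_pos: [0.5286, 0.3413, 0.1222]
tcp_rot: [-180.0, 0.0, 82.4]
wrist_force: [0.1, -2.6, -2.6]
opening: 0.0127
grasp_force: 68.3
```

```bash
python3 - <<'E'
from h import *
to(.5255,.3223,.089,82.5)
E
```

```text
t 12.28 pos [0.5286 0.3413 0.1222] yaw 82.38 q [ 32.9  15.1   9.6  84.5  -0.  130.5] F [ 0.1 -2.6 -2.6] M [-0.41  0.02 -0.01] op 0.0127 gf 68.3
tool shift -0.0192 -0.0006 0.0332 turn -0.002
```

Request:
play_rows([
  [[0.006,0,-0.0104,0],[0.006,0,-0.0104,0],[0.006,0,-0.0104,0],[0.006,0,-0.0104,0],[0.006,0,-0.0104,0]],
])

```text
time: 12.7
ee_pos: [0.5327, 0.3716, 0.1746]
tcp_rot: [-180.0, -0.0, 82.4]
wrist_force: [-0.3, 0.2, -2.1]
opening: 0.0124
grasp_force: 68.4
```

Request:
play_rows([
  [[0.006,0,-0.0104,0],[0,0,-0.01,0],[0,0,-0.01,0],[0,0,-0.01,0],[0,0,0,0]],
])

```text
time: 13.12
ee_pos: [0.5339, 0.3768, 0.2167]
tcp_rot: [179.9, -0.1, 82.4]
wrist_force: [1.3, -0.5, -2.7]
opening: 0.0126
grasp_force: 68.5
```

```bash
python3 - <<'E'
from h import *
to(.549,.055,.25,82.5)
out=[]
for n in("top","side"):
    c=cam(n); p=bot.get_obs()["ee_pos"]
    u,v=[int(round(k)) for k in proj(c,[p[0],p[1]-.03,p[2]-.03])]
    print(n,u-40,v-45); out.append(cv2.resize(c["img"][v-45:v+45,u-40:u+40],(400,450),interpolation=cv2.INTER_CUBIC))
cv2.imwrite("pics/key2.png",cv2.convertScaleAbs(np.hstack(out),alpha=1.5))
E
```

```text
t 13.12 pos [0.5339 0.3768 0.2167] yaw 82.37 q [ 35.2  19.5  25.4  95.8  -0.  132.8] F [ 1.3 -0.5 -2.7] M [ 0.16 -0.05  0.02] op 0.0126 gf 68.5
tool shift -0.317 0.0576 -0.0333 turn -0.002
top 65 142
side 205 77
```

View pics/key2.png

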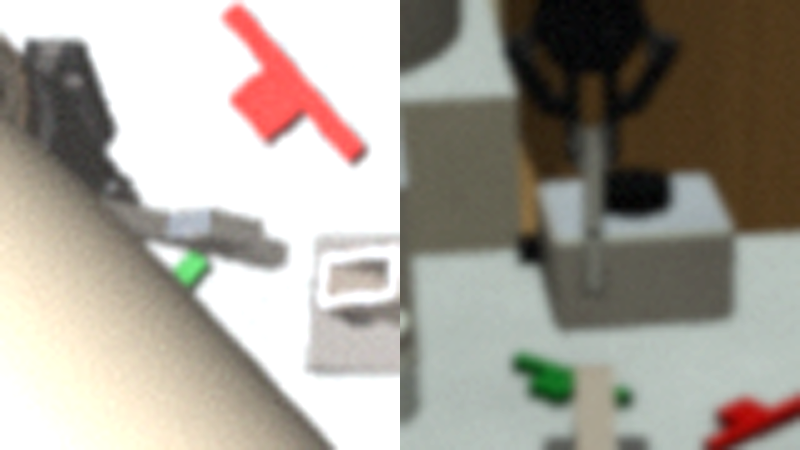

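The key is out of the holder, held at about 60° with its low end at side px (243,136), and the holder pocket is empty. I'll carry it over the mat.

Request:
play_rows([
  [[-0.015,0.0025,-0.005,0],[-0.03,0.005,-0.005,0],[-0.033,0.0057,-0.003,0],[-0.033,0.0057,0,0],[-0.033,0.0057,0,0]],
])

```text
time: 13.63
ee_pos: [0.5383, 0.2286, 0.2267]
tcp_rot: [-180.0, 0.0, 82.4]
wrist_force: [-0.7, 0.1, -2.9]
opening: 0.0126
grasp_force: 68.6
```

Request:
play_rows([
  [[-0.033,0.0057,0,0],[-0.033,0.0057,0,0],[-0.033,0.0057,0,0],[-0.033,0.0057,0,0],[-0.033,0.0057,0,0]],
])

```text
time: 14.05
ee_pos: [0.5443, 0.0611, 0.2266]
tcp_rot: [-180.0, 0.0, 82.4]
wrist_force: [-0.5, -0.3, -2.4]
opening: 0.0128
grasp_force: 68.6
```

Request:
play_rows([
  [[-0.03,0.005,0,0],[-0.02,0.003,0.0,0],[-0.01,0.002,0,0],[0,0,0,0],[0,0,0,0]],
])

```text
time: 14.47
ee_pos: [0.5468, 0.0022, 0.2267]
tcp_rot: [-180.0, -0.0, 82.3]
wrist_force: [-0.7, 1.0, -2.4]
opening: 0.0129
grasp_force: 68.6
```

```bash
python3 - <<'E'
from h import *
to(.5474,.0003,.095,82.4)
b={}
for n in("top","side"):
    c=cam(n); np.save(n+"2.npy",c,allow_pickle=True); p=bot.get_obs()["ee_pos"]
    u,v=[int(round(k)) for k in proj(c,[p[0]-.003,p[1]-.03,p[2]-.03])]; b[n]=(u-40,v-40)
out=[cv2.resize(np.load(n+"2.npy",allow_pickle=True).item()["img"][b[n][1]:b[n][1]+80,b[n][0]:b[n][0]+80],(400,400),interpolation=cv2.INTER_CUBIC) for n in b]; print(b)
cv2.imwrite("pics/key3.png",cv2.convertScaleAbs(np.hstack(out),alpha=1.7))
E
```

```text
t 14.47 pos [0.5468 0.0022 0.2267] yaw 82.31 q [ 0.2  4.5  9.  94.6  0.  97.9] F [-0.7  1.  -2.4] M [ 0.14 -0.01  0.01] op 0.0129 gf 68.6
tool shift -0.0018 0.0009 0.1317 turn -0.002
{'top': (213, 126), 'side': (225, 126)}
```

View pics/key3.png

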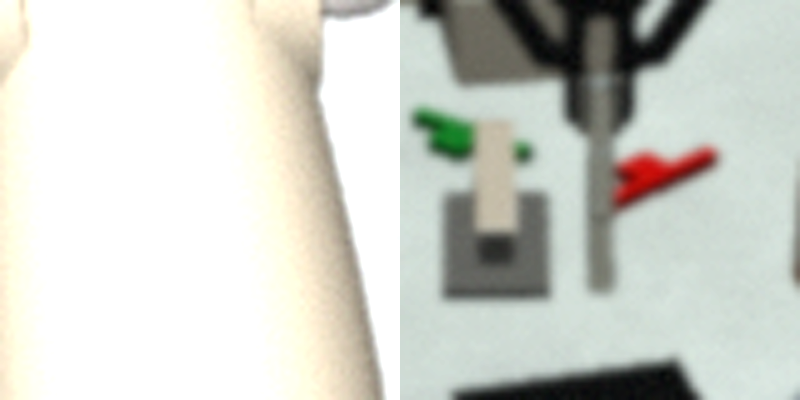

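```bash
python3 - <<'E'
from h import *
s=np.load("side2.npy",allow_pickle=True).item(); p=np.array([.5468,.0022,.2267]); d=np.array([.133,.991])
g=cv2.cvtColor(s["img"],6); print(g[176:192,264].tolist())
for dz in(.006,.010,.014):
  for a in(50,55,60,65):
    r=np.radians(a)
    for k in(-1,1):  # underside / tab side corner
      h=-.107*np.cos(r)-k*.007*np.sin(r); z=dz-.107*np.sin(r)+k*.007*np.cos(r)
      print(dz,a,k,np.round(proj(s,[p[0]+h*d[0],p[1]+h*d[1],p[2]+z]),1),end=" | ")
  print()
E
```

```text
[71, 71, 71, 71, 71, 73, 73, 80, 97, 116, 127, 129, 129, 128, 129, 128]
0.006 50 -1 [265.4 187.4] | 0.006 50 1 [265.6 186.7] | 0.006 55 -1 [265.3 187.5] | 0.006 55 1 [265.5 187.2] | 0.006 60 -1 [265.1 187.4] | 0.006 60 1 [265.3 187.5] | 0.006 65 -1 [265. 187.] | 0.006 65 1 [265.2 187.5] | 
0.01 50 -1 [265.4 186.2] | 0.01 50 1 [265.6 185.5] | 0.01 55 -1 [265.3 186.4] | 0.01 55 1 [265.5 186. ] | 0.01 60 -1 [265.1 186.2] | 0.01 60 1 [265.3 186.3] | 0.01 65 -1 [265.  185.8] | 0.01 65 1 [265.2 186.3] | 
0.014 50 -1 [265.4 185. ] | 0.014 50 1 [265.7 184.3] | 0.014 55 -1 [265.3 185.2] | 0.014 55 1 [265.5 184.8] | 0.014 60 -1 [265.1 185. ] | 0.014 60 1 [265.4 185.1] | 0.014 65 -1 [265.  184.6] | 0.014 65 1 [265.2 185.1] |
```

Request:
play_rows([
  [[0,0,0.03,0],[0,0,0.035,0],[0,0,0.035,0],[0,0,0.025,0],[0,0,0.008,0]],
])

```text
time: 14.98
ee_pos: [0.5448, 0.0037, 0.0894]
tcp_rot: [-179.6, 0.0, 82.5]
wrist_force: [-1.4, 0.0, -4.0]
opening: 0.0124
grasp_force: 68.6
```

Request:
play_rows([
  [[0,0,0,0],[0,0,0.002,0],[0,0,0.002,0],[0,0,0.002,0],[0,0,0,0]],
])

```text
time: 15.4
ee_pos: [0.5477, 0.0026, 0.089]
tcp_rot: [179.9, -0.0, 82.4]
wrist_force: [-0.2, 0.3, -2.5]
opening: 0.0126
grasp_force: 68.7
```

Request:
play_rows([
  [[0,0,0.001,0],[0,0,0.001,0],[0,0,0.001,0],[0,0,0.001,0],[0,0,0,0]],
])

```text
time: 15.82
ee_pos: [0.5469, 0.0025, 0.0837]
tcp_rot: [-180.0, 0.0, 82.4]
wrist_force: [-1.2, -0.8, -4.1]
opening: 0.0129
grasp_force: 68.7
```

Request:
play_rows([
  [[0,0,0.001,0],[0,0,0.001,0],[0,0,0.001,0],[0,0,0,0],[0,0,0,0]],
])

```text
time: 16.23
ee_pos: [0.5475, 0.0028, 0.0823]
tcp_rot: [179.9, -0.0, 82.4]
wrist_force: [-1.0, 2.4, 6.5]
opening: 0.0131
grasp_force: 70.2
```

Request:
play_rows([
  [[0,0,0.001,0],[0,0,0.001,0],[0,0,0.001,0],[0,0,0,0],[0,0,0,0]],
])

```text
time: 16.65
ee_pos: [0.5481, 0.0035, 0.0815]
tcp_rot: [179.8, -0.1, 82.4]
wrist_force: [-5.6, 7.1, 21.7]
opening: 0.0128
grasp_force: 72.3
```

Request:
play_rows([
  [[0,0,-0.002,0],[0.0041,0,0.0023,0],[0.0041,0,0.0023,0],[0.0039,0,0.0026,0],[0.0039,0,0.0026,0]],
], squeeze=25)

```text
time: 17.07
ee_pos: [0.55, 0.0185, 0.0722]
tcp_rot: [179.8, -0.0, 82.4]
wrist_force: [-3.2, 1.2, 12.1]
opening: 0.0125
grasp_force: 71.6
```

Request:
play_rows([
  [[0.0037,0,0.003,0],[0.0037,0,0.003,0],[0.0034,0,0.0032,0],[0.0034,0,0.0032,0],[0,0,0,0]],
])

```text
time: 17.48
ee_pos: [0.5518, 0.0333, 0.059]
tcp_rot: [179.9, -0.0, 82.4]
wrist_force: [-2.7, 4.0, 9.9]
opening: 0.0127
grasp_force: 72.0
```

```bash
python3 - <<'E'
from h import *
to(.5514,.0324,.0607,82.4)
c=cam("side"); np.save("side3.npy",c,allow_pickle=True)
g=cv2.cvtColor(c["img"],6); 
m=((g>55)&(g<115)).astype(np.uint8)
for v in range(170,232,3): print(v,g[v,256:276].tolist())
E
```

```text
t 17.48 pos [0.5518 0.0333 0.059 ] yaw 82.42 q [  3.4   5.4  -8.5  75.9   0.  101. ] F [-2.7  4.   9.9] M [ 0.05  0.57 -0.21] op 0.0127 gf 72.0
tool shift -0.0009 -0.0003 -0.0017 turn 0.000
170 [8, 8, 4, 5, 9, 6, 5, 6, 6, 8, 5, 5, 7, 7, 8, 6, 8, 19, 43, 64]
173 [43, 24, 10, 7, 4, 5, 6, 6, 7, 5, 7, 6, 4, 7, 16, 35, 64, 90, 102, 95]
176 [101, 76, 37, 14, 15, 33, 55, 68, 72, 64, 46, 22, 12, 24, 60, 94, 108, 97, 71, 39]
179 [64, 51, 26, 14, 30, 65, 101, 120, 125, 114, 81, 41, 15, 18, 39, 51, 47, 29, 15, 9]
182 [11, 7, 8, 11, 31, 70, 106, 122, 123, 110, 77, 39, 13, 6, 6, 10, 12, 11, 12, 23]
185 [80, 55, 26, 16, 27, 57, 94, 112, 110, 87, 53, 30, 16, 25, 52, 81, 97, 106, 106, 109]
188 [114, 82, 42, 24, 30, 44, 64, 77, 79, 64, 46, 37, 29, 44, 78, 108, 124, 128, 129, 130]
191 [114, 87, 49, 28, 33, 45, 63, 78, 79, 71, 54, 39, 29, 51, 90, 116, 124, 127, 127, 128]
194 [121, 109, 84, 64, 50, 53, 67, 79, 82, 75, 63, 57, 73, 97, 116, 126, 130, 130, 128, 129]
197 [126, 126, 124, 120, 112, 97, 90, 86, 84, 85, 91, 104, 117, 124, 124, 120, 117, 116, 114, 113]
200 [104, 98, 90, 84, 78, 73, 76, 83, 82, 8
[... 157 characters left out ...]
 71, 69, 56, 35, 19, 11, 6, 9, 9, 6, 8, 8]
209 [8, 7, 11, 10, 13, 22, 37, 46, 49, 45, 35, 21, 13, 11, 8, 8, 9, 9, 9, 10]
212 [7, 7, 6, 11, 14, 37, 67, 80, 80, 74, 54, 30, 15, 9, 7, 8, 9, 6, 8, 7]
215 [9, 10, 10, 8, 14, 39, 67, 80, 81, 73, 56, 33, 15, 10, 8, 8, 6, 9, 8, 9]
218 [7, 7, 9, 8, 14, 36, 61, 77, 80, 76, 62, 39, 20, 10, 12, 5, 12, 9, 7, 11]
221 [8, 6, 10, 8, 10, 28, 51, 69, 76, 75, 63, 41, 19, 12, 10, 10, 7, 9, 11, 6]
224 [8, 8, 5, 7, 10, 16, 20, 24, 25, 24, 21, 15, 8, 7, 9, 10, 13, 12, 12, 12]
227 [12, 15, 16, 21, 22, 27, 33, 40, 50, 55, 59, 65, 69, 76, 83, 93, 98, 103, 104, 106]
230 [105, 110, 116, 118, 120, 120, 122, 123, 124, 125, 124, 123, 119, 114, 112, 116, 123, 124, 120, 116]
```

Request:
play_rows([
  [[0,0,0,0],[0.0031,0,0.0035,0],[0.0031,0,0.0035,0],[0.0028,0,0.0037,0],[0.0028,0,0.0037,0]],
], gripper=0.008, squeeze=30)

```text
time: 17.95
ee_pos: [0.5534, 0.0446, 0.0449]
tcp_rot: [179.9, -0.0, 82.4]
wrist_force: [-2.1, 2.5, 8.2]
opening: 0.0128
grasp_force: 72.2
```

Request:
play_rows([
  [[0.0024,0,0.004,0],[0.0024,0,0.004,0],[0.0021,0,0.0042,0],[0.0021,0,0.0042,0],[0,0,0,0]],
])

```text
time: 18.37
ee_pos: [0.5545, 0.054, 0.0277]
tcp_rot: [179.9, -0.1, 82.4]
wrist_force: [0.3, 4.3, 7.2]
opening: 0.0127
grasp_force: 72.7
```

```bash
python3 - <<'E'
from h import *
to(.554,.053,.0297,82.4)
c=np.load("side3.npy",allow_pickle=True).item(); print(onz(c,264.2,222.8,.003))
c=cam("side"); g=cv2.cvtColor(c["img"],6); 
for v in range(180,232,3): print(v,g[v,258:274].tolist())
E
```

```text
t 18.37 pos [0.5545 0.054  0.0277] yaw 82.42 q [  5.5   6.9 -10.5  72.6   0.  103.1] F [0.3 4.3 7.2] M [ 0.15  0.28 -0.07] op 0.0127 gf 72.7
tool shift -0.001 -0.0003 -0.002 turn 0.000
[ 0.54067292 -0.03813209  0.003     ]
180 [22, 9, 7, 13, 19, 25, 24, 19, 13, 7, 11, 30, 61, 92, 106, 100]
183 [35, 16, 38, 75, 105, 119, 116, 94, 60, 26, 16, 44, 76, 87, 69, 41]
186 [10, 18, 47, 89, 117, 127, 122, 100, 65, 28, 8, 6, 12, 13, 11, 7]
189 [10, 13, 38, 74, 105, 119, 112, 82, 46, 20, 10, 22, 39, 57, 66, 67]
192 [43, 32, 42, 56, 73, 80, 78, 62, 48, 37, 33, 58, 97, 121, 127, 127]
195 [45, 34, 41, 56, 71, 80, 78, 65, 49, 35, 37, 68, 102, 123, 128, 129]
198 [63, 43, 40, 50, 68, 80, 83, 77, 59, 42, 40, 64, 89, 96, 92, 85]
201 [47, 35, 30, 38, 66, 80, 82, 75, 54, 32, 19, 11, 13, 13, 11, 11]
204 [9, 10, 14, 33, 59, 72, 77, 69, 51, 27, 14, 9, 10, 8, 9, 9]
207 [9, 9, 11, 21, 29, 36, 36, 34, 24, 16, 10, 10, 7, 9, 9, 6]
210 [11, 7, 11, 27, 47, 59, 62, 57, 41, 22, 12, 10, 9, 10, 9, 9]
213 [6, 9, 14, 34, 61, 76, 81, 73, 53, 25, 14, 7, 6, 7, 8, 8]
216 [10, 7, 16, 35, 64, 78, 82, 75, 54, 32, 15, 11, 9, 8, 10, 10]
219 [9, 10, 16, 37, 65, 79, 83, 76, 59, 35, 16, 10, 8, 8, 9, 7]
222 [11, 9, 9, 22, 38, 50, 53, 52, 40, 27, 14, 9, 10, 10, 9, 10]
225 [10, 6, 8, 13, 13, 16, 16, 15, 11, 11, 14, 14, 15, 19, 21, 27]
228 [49, 55, 61, 66, 72, 79, 91, 97, 100, 101, 105, 107, 111, 116, 121, 122]
231 [126, 125, 126, 126, 126, 127, 126, 127, 125, 120, 110, 101, 96, 104, 115, 116]
```

Request:
play_rows([
  [[0.0017,0,0.0044,0],[0.0017,0,0.0044,0],[0.0013,0,0.0045,0],[0.0013,0,0.0045,0],[0,0,0,0]],
])

```text
time: 18.83
ee_pos: [0.5551, 0.0599, 0.0096]
tcp_rot: [179.9, -0.1, 82.4]
wrist_force: [-0.2, 4.9, 6.1]
opening: 0.0126
grasp_force: 73.2
```

Request:
play_rows([
  [[0.0005,0,0.001,0],[0.0005,0,0.001,0],[0,0,0.001,0],[0,0,0,0],[0,0,0,0]],
])

```text
time: 19.25
ee_pos: [0.5555, 0.0605, 0.0074]
tcp_rot: [179.9, -0.0, 82.4]
wrist_force: [-1.2, 4.1, 6.9]
opening: 0.013
grasp_force: 73.3
```

```bash
python3 - <<'E'
from h import *
to(.554,.058,.006,82.4)
E
```

```text
t 19.25 pos [0.5555 0.0605 0.0074] yaw 82.4 q [  6.2   7.8 -11.8  70.3   0.  103.8] F [-1.2  4.1  6.9] M [ 0.06  0.33 -0.17] op 0.013 gf 73.3
tool shift -0.0026 -0.0012 0.0014 turn -0.000
```

Request:
play_rows([
  [[0,0,0,0],[0,0,0,0],[0,0,0,0],[0,0,0,0],[0,0,0,0]],
], gripper=0.04)

```text
time: 19.67
ee_pos: [0.5547, 0.0599, 0.0061]
tcp_rot: [-180.0, 0.0, 82.4]
wrist_force: [-0.1, 0.1, 0.4]
opening: 0.0398
grasp_force: 0.0
```

Request:
play_rows([
  [[0,0,0,0],[0,0,0,0],[0,0,-0.02,0],[0,0,-0.03,0],[0,0,-0.03,0]],
])

```text
time: 20.08
ee_pos: [0.5539, 0.0599, 0.0863]
tcp_rot: [-179.9, 0.0, 82.4]
wrist_force: [0.1, -0.4, -0.3]
opening: 0.0401
grasp_force: 0.0
```

Request:
play_rows([
  [[0.02,0,-0.03,0],[0.03,0,-0.03,0],[0.035,0,-0.02,0],[0.035,0,0,0],[0.035,0,0,0]],
])

```text
time: 20.5
ee_pos: [0.5761, 0.2148, 0.1678]
tcp_rot: [179.8, -0.1, 82.3]
wrist_force: [0.8, -1.0, -0.9]
opening: 0.0399
grasp_force: 0.0
```

```bash
python3 - <<'E'
from h import *
to(.55,.012,.04,82.4)
for n in("top","side"):
    c=cam(n); np.save(n+"4.npy",c,allow_pickle=True); u,v=[int(round(k)) for k in proj(c,[.549,.012,.02])]
    g=cv2.cvtColor(c["img"],6)[v-36:v+36,u-36:u+36]; m=(g>45)&(g<140)
    l=cv2.connectedComponentsWithStats(m.astype(np.uint8)); print(n,u-36,v-36,[(a.tolist(),b.round(1).tolist()) for a,b in zip(l[2][1:],l[3][1:]) if a[4]>40])
t=np.load("top4.npy",allow_pickle=True).item()["img"];s=np.load("side4.npy",allow_pickle=True).item()["img"]
def cr(c,P=[.549,.012,.02]):
    u,v=[int(round(k)) for k in proj(c,P)]; return cv2.resize(c["img"][v-36:v+36,u-36:u+36],(400,400),interpolation=cv2.INTER_CUBIC)
cv2.imwrite("pics/mat.png",cv2.convertScaleAbs(np.hstack([cr(np.load(n+"4.npy",allow_pickle=True).item()) for n in("top","side")]),alpha=1.4))
E
```

```text
t 20.5 pos [0.5761 0.2148 0.1678] yaw 82.34 q [ 20.4  12.9  12.   88.9  -0.  118.1] F [ 0.8 -1.  -0.9] M [ 0.04  0.03 -0.04] op 0.0399 gf 0.0
tool shift -0.2045 0.0012 0.1278 turn -0.001
top 204 146 [([6, 6, 61, 63, 637], [32.9, 32.4]), ([13, 30, 45, 13, 369], [34.9, 35.4])]
side 228 173 [([0, 0, 72, 72, 3840], [35.3, 33.2]), ([34, 38, 5, 11, 48], [36.0, 43.5])]
```

View pics/mat.png

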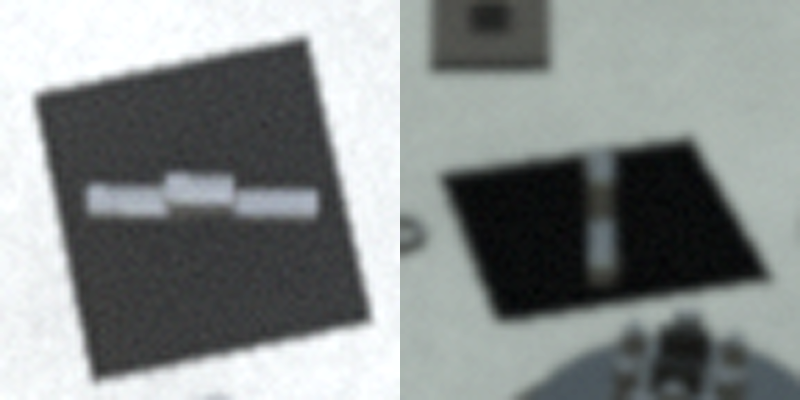

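The key lies on the mat tab-up: bar ends at crop (88,200) and (318,203), tab top centred at (200,187).

```bash
python3 - <<'E'
from h import *
c=np.load("top4.npy",allow_pickle=True).item(); S=400/72
f=lambda x,y,z: onz(c,(x+.5)/S-.5+204,(y+.5)/S-.5+146,z)[:2]
g=cv2.resize(cv2.cvtColor(c["img"],6)[146:218,204:276],(400,400),interpolation=cv2.INTER_CUBIC)
bw=(g>88).astype(np.uint8)
for x0,x1 in((95,155),(245,310),(172,228)):
    ys,xs=np.nonzero(bw[150:250,x0:x1]); print(x0,x1,xs.mean()+x0,ys.mean()+150)
col=lambda y,a,b:np.nonzero(bw[y,a:b])[0][[0,-1]]+a
print(col(200,70,340),col(187,140,260))
A=f(125,199.5,.017);B=f(277,203,.017)
for y in(196,200,204): print(col(y,70,340))
L,Rr=f(87,199,.017),f(318.5,203,.017); T=f(200,187,.045); T1,T2=f(165,188,.045),f(234,188,.045)
print("ends",L.round(4),Rr.round(4),"mid",((L+Rr)/2).round(4),"len",np.hypot(*(L-Rr)).round(4),"az",np.degrees(np.arctan2(*(L-Rr)[::-1])).round(1),"tab",T.round(4),((T1+T2)/2).round(4))
E
```

```text
95 155 124.58093525179856 200.64388489208633
245 310 277.21849782743635 202.8187461204221
172 228 199.05421686746988 190.1566265060241
[ 87 317] [143 233]
[ 87 316]
[ 87 317]
[ 88 317]
ends [0.5571 0.0704] [ 0.541  -0.0496] mid [0.549  0.0104] len 0.121 az 82.3 tab [0.5499 0.011 ] [0.5494 0.0113]
```

Request:
play_rows([
  [[-0.0343,0,0,0],[-0.0343,0,0,0],[-0.0343,0,0,0],[-0.0343,0,0,0],[-0.0343,0,0,0]],
])

```text
time: 21.02
ee_pos: [0.5518, 0.0413, 0.1655]
tcp_rot: [-180.0, 0.0, 82.4]
wrist_force: [0.5, 0.2, 0.2]
opening: 0.0401
grasp_force: 0.0
```

Request:
play_rows([
  [[-0.0343,0,0.01,0],[0,0,0.03,0],[0,0,0.03,0],[0,0,0,0],[0,0,0,0]],
])

```text
time: 21.43
ee_pos: [0.5467, 0.0087, 0.0948]
tcp_rot: [-179.8, 0.0, 82.4]
wrist_force: [-0.0, -0.1, 0.0]
opening: 0.0401
grasp_force: 0.0
```

```bash
python3 - <<'E'
from h import *
to(.5493,.011,.025,82.3)
E
```

```text
t 21.43 pos [0.5467 0.0087 0.0948] yaw 82.35 q [ 0.9  4.2 -5.8 80.1 -0.  98.6] F [-0.  -0.1  0. ] M [ 0.06 -0.04 -0.01] op 0.0401 gf 0.0
tool shift 0.0026 0.0022 0.0698 turn 0.001
```

Request:
play_rows([
  [[0.001,0.001,0.02,0],[0,0,0.02,0],[0,0,0.015,0],[0,0,0.008,0],[0,0,0,0]],
])

```text
time: 21.85
ee_pos: [0.549, 0.0103, 0.0327]
tcp_rot: [-180.0, 0.0, 82.4]
wrist_force: [-0.3, 0.5, -0.9]
opening: 0.04
grasp_force: 0.0
```

Request:
play_rows([
  [[0,0,0,0],[0,0,0,0],[0,0,0,0],[0,0,0,0],[0,0,0,0]],
])

```text
time: 22.27
ee_pos: [0.5494, 0.01, 0.0333]
tcp_rot: [179.9, -0.0, 82.4]
wrist_force: [1.2, 0.2, 0.2]
opening: 0.0398
grasp_force: 0.0
```

```bash
python3 - <<'E'
from h import *
to(.5493,.011,.025,82.3)
E
```

```text
t 22.27 pos [0.5494 0.01   0.0333] yaw 82.38 q [  1.    5.7 -11.1  73.2  -0.   98.7] F [1.2 0.2 0.2] M [-0.02 -0.01 -0.  ] op 0.0398 gf 0.0
tool shift 0.001 -0.0002 0.0083 turn 0.001
```

Request:
play_rows([
  [[0.001,0,0.003,0],[0,0,0.003,0],[0,0,0.0025,0],[0,0,0,0],[0,0,0,0]],
])

```text
time: 22.68
ee_pos: [0.549, 0.011, 0.0238]
tcp_rot: [-180.0, 0.0, 82.4]
wrist_force: [0.1, -1.0, -0.3]
opening: 0.04
grasp_force: 0.0
```

Request:
play_rows([
  [[0,0,0,0],[0,0,0,0],[0,0,0,0],[0,0,0,0],[0,0,0,0]],
], gripper=0.005, squeeze=60)

```text
time: 23.1
ee_pos: [0.5493, 0.011, 0.0244]
tcp_rot: [180.0, -0.0, 82.4]
wrist_force: [-0.7, -0.1, 1.6]
opening: 0.0127
grasp_force: 59.1
```

```bash
python3 - <<'E'
from h import *
to(.5493,.011,.025,82.3)
E
```

```text
t 23.1 pos [0.5493 0.011  0.0244] yaw 82.38 q [  1.1   6.  -11.7  72.2  -0.   98.8] F [-0.7 -0.1  1.6] M [0.04 0.07 0.01] op 0.0127 gf 59.1
tool shift 0.0 -0.0001 -0.0006 turn 0.001
```

Request:
play_rows([
  [[0,0,-0.01,0],[0,0,-0.03,0],[0,0,-0.035,0],[0,0,-0.035,-0.1],[0,0,-0.035,-0.12]],
])

```text
time: 23.52
ee_pos: [0.5486, 0.0109, 0.1709]
tcp_rot: [-180.0, -0.0, 95.2]
wrist_force: [1.1, 0.3, -2.5]
opening: 0.0123
grasp_force: 59.0
```

Request:
play_rows([
  [[0,0,-0.03,-0.12],[0,0,-0.005,-0.12],[0,0,0,-0.12],[0,0,0,-0.12],[0,0,0,-0.12]],
])

```text
time: 23.93
ee_pos: [0.549, 0.011, 0.2047]
tcp_rot: [-180.0, -0.0, 129.7]
wrist_force: [-0.3, 0.8, -3.1]
opening: 0.0129
grasp_force: 59.1
```

Request:
play_rows([
  [[0,0,0,-0.12],[0,0,0,-0.12],[0,0,0,-0.12],[0,0,0,-0.12],[0,0,0,-0.05]],
])

```text
time: 24.35
ee_pos: [0.5489, 0.0109, 0.2044]
tcp_rot: [-180.0, -0.0, 160.1]
wrist_force: [-0.3, -0.3, -3.2]
opening: 0.0127
grasp_force: 59.1
```

```bash
python3 - <<'E'
from h import *
to(.540,-.2427,.2,160.3)
E
```

```text
t 24.35 pos [0.5489 0.0109 0.2044] yaw 160.12 q [ 1.1  4.4  6.5 92.1 -0.  21. ] F [-0.3 -0.3 -3.2] M [ 0.03 -0.08 -0.02] op 0.0127 gf 59.1
tool shift -0.0779 -0.2416 0.0044 turn -0.003
```

Request:
play_rows([
  [[-0.005,-0.0155,0,0],[-0.01,-0.031,0,0],[-0.0104,-0.0323,0,0],[-0.0104,-0.0323,0,0],[-0.0104,-0.0323,0,0]],
])

```text
time: 24.77
ee_pos: [0.5423, -0.1408, 0.2045]
tcp_rot: [-180.0, -0.0, 159.8]
wrist_force: [0.1, -0.1, -3.7]
opening: 0.0128
grasp_force: 59.1
```

Request:
play_rows([
  [[-0.0104,-0.0323,0,0],[-0.0104,-0.0323,0,0],[-0.0075,-0.023,0,0],[-0.0034,-0.0106,0,0],[0,0,0,0]],
])

```text
time: 25.18
ee_pos: [0.538, -0.2447, 0.2038]
tcp_rot: [-180.0, -0.1, 159.6]
wrist_force: [-0.1, 0.0, -4.4]
opening: 0.0129
grasp_force: 59.1
```

Request:
play_rows([
  [[0,0,0.01,0],[0,0,0.015,0],[0,0,0.01,0],[0,0,0,0],[0,0,0,0]],
])

```text
time: 25.6
ee_pos: [0.5383, -0.2415, 0.1685]
tcp_rot: [180.0, -0.1, 159.8]
wrist_force: [0.4, -0.0, -2.9]
opening: 0.013
grasp_force: 59.1
```

```bash
python3 - <<'E'
from h import *
to(.540,-.2427,.141,160.3)
for n in("top","side"):
    c=cam(n); np.save(n+"5.npy",c,allow_pickle=True)
E
```

```text
t 25.6 pos [ 0.5383 -0.2415  0.1685] yaw 159.8 q [-24.2   9.8   8.4  88.7   0.   -4. ] F [ 0.4 -0.  -2.9] M [-0.02  0.01 -0.04] op 0.013 gf 59.1
tool shift -0.002 -0.0006 0.0275 turn -0.009
```

Request:
play_rows([
  [[-0.002,-0.0006,0.01,-0.007],[0,0,0.01,0],[0,0,0.008,0],[0,0,0,0],[0,0,0,0]],
])

```text
time: 26.12
ee_pos: [0.5398, -0.2437, 0.1401]
tcp_rot: [180.0, -0.1, 160.1]
wrist_force: [-0.4, -0.3, -2.1]
opening: 0.0128
grasp_force: 59.2
```

Request:
play_rows([
  [[0,0,0,0],[0,0,0,0],[0,0,0,0],[0,0,0,0],[0,0,0,0]],
])

```text
time: 26.53
ee_pos: [0.5404, -0.244, 0.1414]
tcp_rot: [-180.0, 0.0, 160.1]
wrist_force: [-0.3, 0.0, -3.0]
opening: 0.0125
grasp_force: 59.2
```

```bash
python3 - <<'E'
from h import *
to(.540,-.2427,.1174,160.3)
E
```

```text
t 26.53 pos [ 0.5404 -0.244   0.1414] yaw 160.13 q [-24.3  10.    5.6  85.7  -0.   -4.4] F [-0.3  0.  -3. ] M [ 0.02 -0.01 -0.04] op 0.0125 gf 59.2
tool shift 0.0008 0.0011 0.024 turn -0.003
```

Request:
play_rows([
  [[0.0005,0.001,0,-0.003],[0,0,0.003,0],[0,0,0.003,0],[0,0,0.003,0],[0,0,0,0]],
])

```text
time: 26.95
ee_pos: [0.5398, -0.2426, 0.1311]
tcp_rot: [180.0, -0.1, 160.3]
wrist_force: [0.1, -0.2, -3.8]
opening: 0.0127
grasp_force: 59.2
```

Request:
play_rows([
  [[0,0,0.002,0],[0,0,0.002,0],[0,0,0.002,0],[0,0,0,0],[0,0,0,0]],
])

```text
time: 27.37
ee_pos: [0.54, -0.2428, 0.126]
tcp_rot: [180.0, -0.0, 160.3]
wrist_force: [-0.1, -0.5, -3.5]
opening: 0.0131
grasp_force: 59.2
```

```bash
python3 - <<'E'
from h import *
to(.540,-.2427,.1174,160.3)
E
```

```text
t 27.37 pos [ 0.54   -0.2428  0.126 ] yaw 160.3 q [-24.2   9.9   3.9  84.   -0.   -4.5] F [-0.1 -0.5 -3.5] M [-0.01 -0.03  0.01] op 0.0131 gf 59.2
tool shift 0.0001 0.0001 0.0086 turn 0.000
```

Request:
play_rows([
  [[0,0,0.002,0],[0,0,0.002,0],[0,0,0.002,0],[0,0,0.001,0],[0,0,0,0]],
])

```text
time: 27.78
ee_pos: [0.5399, -0.2427, 0.1187]
tcp_rot: [180.0, -0.0, 160.3]
wrist_force: [0.7, 0.1, -2.9]
opening: 0.0124
grasp_force: 59.2
```

Request:
play_rows([
  [[0,0,0.001,0],[0,0,0.0007,0],[0,0,0,0],[0,0,0,0],[0,0,0,0]],
])

```text
time: 28.2
ee_pos: [0.5401, -0.2428, 0.1175]
tcp_rot: [180.0, 0.0, 160.3]
wrist_force: [1.0, 0.8, -3.7]
opening: 0.0123
grasp_force: 59.2
```

```bash
python3 - <<'E'
from h import *
to(.540,-.2427,.1174,160.3)
E
```

```text
t 28.2 pos [ 0.5401 -0.2428  0.1175] yaw 160.3 q [-24.2  10.    3.   83.    0.   -4.5] F [ 1.   0.8 -3.7] M [ 0.01 -0.04  0.01] op 0.0123 gf 59.2
tool shift 0.0002 0.0 0.0001 turn 0.000
```

Request:
play_rows([
  [[0,0,0.0006,0],[0,0,0.0005,0],[0,0,0,0],[0,0,0,0],[0,0,0,0]],
])

```text
time: 28.62
ee_pos: [0.5402, -0.2428, 0.1174]
tcp_rot: [-180.0, 0.1, 160.3]
wrist_force: [-2.8, 1.5, 4.6]
opening: 0.0125
grasp_force: 60.3
```

Request:
play_rows([
  [[0,0,0,0],[0,0,0,0],[0,0,0,0],[0,0,0,0],[0,0,0,0]],
], gripper=0.035)

```text
time: 29.03
ee_pos: [0.5401, -0.2428, 0.1163]
tcp_rot: [180.0, -0.0, 160.3]
wrist_force: [0.4, 0.2, -1.1]
opening: 0.035
grasp_force: 0.0
```

Request:
play_rows([
  [[0,0,-0.01,0],[0,0,-0.02,0],[0,0,-0.035,0],[0,0,-0.035,0],[0,0,-0.035,0]],
])

```text
time: 29.45
ee_pos: [0.5397, -0.2426, 0.2536]
tcp_rot: [180.0, 0.0, 160.3]
wrist_force: [1.4, 0.1, 0.1]
opening: 0.0349
grasp_force: 0.0
```

Request:
play_rows([
  [[0,0.04,0,0],[0,0.04,0,0],[0,0.04,0,0],[0,0.04,0,0],[0,0.04,0,0]],
])

```text
time: 29.87
ee_pos: [0.6078, -0.0528, 0.2524]
tcp_rot: [180.0, 0.1, 160.3]
wrist_force: [1.4, -0.4, 0.0]
opening: 0.0347
grasp_force: 0.0
```

```bash
python3 - <<'E'
from h import *
to(.540,-.2427,.3,160.3)
for n in("top","side"):
    c=cam(n); np.save(n+"6.npy",c,allow_pickle=True)
    g=cv2.cvtColor(c["img"],6)
    # predicted corners: seated, bar top z=.110, tab top z=.138
    d=np.array([np.cos(np.radians(160.3)),np.sin(np.radians(160.3))]);C=np.array([.54,-.2427])
    for k,z in((-.06,.11),(.06,.11),(-.018,.138),(.018,.138)): print(n,k,z,np.round(proj(c,[*(C+k*d),z]),1))
t=np.load("top6.npy",allow_pickle=True).item()
g=cv2.cvtColor(t["img"],6); print(g[136:200,310:360:1].shape)
for v in range(140,196,2): print(v,g[v,318:352].tolist())
E
```

```text
t 29.87 pos [ 0.6078 -0.0528  0.2524] yaw 160.28 q [-5.  14.1 22.8 98.6 -0.  14.8] F [ 1.4 -0.4  0. ] M [ 0.   -0.1  -0.02] op 0.0347 gf 0.0
tool shift -0.0002 -0.2017 -0.0476 turn -0.000
top -0.06 0.11 [336.8 145.9]
top 0.06 0.11 [328.4 187.7]
top -0.018 0.138 [335.8 157.4]
top 0.018 0.138 [333.2 170.2]
side -0.06 0.11 [302.3 239.2]
side 0.06 0.11 [255.4 233.7]
side -0.018 0.138 [286.1 228.4]
side 0.018 0.138 [271.8 226.8]
(64, 50)
140 [172, 172, 168, 168, 170, 168, 171, 169, 170, 171, 169, 169, 171, 170, 170, 171, 174, 170, 172, 172, 174, 173, 172, 172, 172, 173, 170, 171, 173, 171, 170, 169, 169, 172]
142 [141, 138, 124, 110, 101, 98, 101, 101, 104, 106, 111, 113, 118, 121, 118, 135, 142, 147, 159, 167, 172, 173, 173, 173, 170, 170, 171, 170, 175, 174, 173, 172, 170, 170]
144 [85, 88, 83, 80, 78, 75, 77, 83, 88, 85, 82, 81, 78, 82, 78, 76, 81, 81, 92, 98, 109, 126, 141, 147, 160, 164, 172, 172, 173, 171, 174, 170, 175, 173]
146 [83, 82, 87, 87, 88, 95, 88, 91, 91, 87, 96, 96, 91, 92, 90, 89, 91, 105, 103, 99, 93, 89, 81, 82, 96, 116, 133, 152, 166, 172, 172, 175, 172, 175]
148 [90
[... 2896 characters left out ...]
93, 96, 93, 94, 94, 91, 91, 93, 110, 113, 119, 117, 110, 96, 92, 92, 90, 90, 96, 94, 92, 96, 96, 91, 92, 94, 93, 93, 94, 93, 95, 94, 93]
188 [94, 91, 98, 92, 94, 95, 92, 83, 80, 82, 90, 94, 97, 99, 90, 94, 93, 93, 93, 95, 93, 93, 93, 97, 96, 92, 93, 94, 97, 94, 92, 90, 89, 80]
190 [92, 95, 91, 93, 93, 93, 93, 91, 92, 90, 91, 91, 86, 90, 93, 94, 94, 91, 90, 94, 93, 91, 93, 92, 93, 91, 94, 92, 94, 92, 87, 79, 77, 78]
192 [93, 93, 93, 90, 91, 93, 94, 94, 93, 90, 94, 95, 91, 97, 94, 95, 91, 92, 94, 93, 90, 93, 92, 96, 94, 94, 90, 87, 87, 81, 77, 76, 73, 75]
194 [89, 88, 89, 95, 93, 93, 95, 89, 91, 97, 92, 95, 91, 91, 93, 94, 96, 90, 93, 89, 96, 91, 93, 86, 88, 84, 80, 78, 74, 78, 76, 74, 76, 72]
```

```bash
python3 -c "
from workcell import bot
print(bot.job_done())"
```

```text
the job is handed in; nothing more can be done
None
```

The job is handed in at about 30 s of the 72 s limit: nut at the second line-up, and key laid on the mat, re-gripped by its tab and set tab-up in the slots. In the last top view the bar ends are within about 1 pixel (roughly 3 mm) of where a fully seated key should show. I didn't see the judge's result.

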